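# Put the file and the dressing stone back in their own slots of the sloping rack

### The arm

A 7-joint arm with a two-finger parallel gripper is mounted at the origin on a cart in front of the work surface, level with it; the furniture and walls round the work are solid. World frame = base frame: x ahead of the robot, y to its left, z up, the work surface at z = 0. Lengths are in m, angles in rad, forces in N, time in s.
With the tool pointing down it reaches from about 0.425 to 0.875 m from the base axis. Payload 8.4 kg.
Tool frame: the origin (TCP) lies where the fingers leave the gripper's body, on its centre line; the fingertips stand 73 mm ahead of it and the grasp point (between the pads) lies 54 mm ahead of it; z points along the fingers, y is the line along which they close (so a half turn about z gives the same grasp; the last joint's range is limited). The gripper opens to 85 mm and grips with 20 to 120 N. Pads are 22 mm wide; open, the fingers measure 114 mm over their backs; the gripper's body (76 mm by 85 mm) begins 54 mm behind the grasp point. The pads swing forward as they close: fully open they stand 13 mm farther back than shut.
Start: joints at [1.238, 0.333, 0.04, 1.465, -0.013, 1.343, -0.059], TCP at [0.151, -0.632, 0.304] pointing down, gripper open.
Joint ranges: [-2.58, 2.58], [-0.38, 2.09], [-1.3, 1.39], [0.25, 2.4], [-1.5, 4.64], [0.08, 2.09], [-2.65, 2.65]. Speed limits (rad/s): [2.22, 2.22, 2.79, 2.79, 3.14, 3.14, 3.14].

### API

Orientations are given as [roll, pitch, yaw] about the fixed x, y, z axes, in that order (R = Rz(yaw) Ry(pitch) Rx(roll)).
In Python, from rig import sensors, imaging, ctrl gives the robot as it stands.
- The arm moves only by the tool step_arm, never from a script. Its argument "commands" is a list of rows, each a list of 6 numbers: the shift along the tool's x, y, z as a fraction of full scale, then the turn, a rotation vector about the tool's x, y, z as a fraction of full scale. A call has 1 to 10 rows; each row shifts and turns the commanded pose from where the row before left it, along the tool's axes as they then stand; what a row does not reach is not made up. Full scale, the value 1, is 150 mm for a shift and 60 degrees for a turn. A row lasts 1/12 s, in which the tool goes at most 41.7 mm and 7.16 degrees, less where a joint would pass 70% of its speed; a pose out of reach is approached as far as the arm can. A call with a number of a shift or a turn outside -1 to 1 is refused whole. A call with a gripper value outside its range is refused whole. "gripper" is the opening, from -1 (shut) to 1 (fully open), set as the call begins (left out, the last holds). The fingers move at their own pace and stop on an object; "newtons" is the grip in N (left out, the last holds). Time passes only in rows, so rows that do not move let the fingers close. It gives the time, the measured TCP pose, the force, the opening and the grip force at its end, in the units of the state.
- sensors.get_obs(): the state, without advancing time (a new reading comes with each control period).
- imaging.get_image(name): name is "scene" or "top"; returns the picture (420x560x3 uint8, red, green, blue); there is no depth.
- imaging.get_calibration(name): a dict with "intrinsics" (3x3 intrinsics, pixels), "R" (3x3) and "t" (3): a world point X has camera coordinates R X + t. Camera axes: x right, y down, z forward; pixel columns grow to the right and rows downward; lengths in m; the calibration is good to about 2 mm. A picture is of the moment at which its call begins. get_calibration takes no time and is no camera call.
- ctrl.hand_in(): hands the job in; it is judged then, once.
The state is a dict: "clock": time; "qpos": joint angles; "dq": joint speeds; "joint_torque": joint torques, N m; "tcp_pos": TCP position; "orientation": TCP orientation; "ft_force": force on the tool from outside, world axes, zero at the start; "moment": the same for the moment, N m; "opening": opening from 0.0 (shut) to 1.0 (fully open); "grip_force": force on a finger pad.
Only numpy, scipy, OpenCV 4.12 (cv2) and the standard library are available. Lean on these libraries where they do the work, as an engineer would, in place of code of your own. Each camera call takes 0.05 s, during which the arm holds its last target. There are 200 camera calls.

### The job

The hand file has been left in the dressing stone's slot of the sloping bench rack. First draw it out and slide it fully home in its own thin slot, the one that stands empty; then slide the dressing stone from the mat lengthwise and fully home into the large slot this has freed. Leave the steel rule in its slot and do not disturb the bottles, lens blank, pliers, screwdriver and screw jar.

Things in the scene. Friction and masses are not known exactly. Their poses are not given: they have to be found in the camera images.
- rack: Fixed rack: base plate 100 x 214 x 5 mm (x -28 to +72) with three grey slot blocks side by side, 68 mm apart, order varies. Each is a sleeve 59 wide, 34 thick, 66 mm long, dipping 40 degrees away from the robot; its slot's mouth is 68 mm above the worktop. Origin on the worktop under the middle mouth; x to the rack's back, y along the row, z up.
- file: Flat hand file, 120 mm, 45 g: dark steel blade 60 long x 16 wide x 4 mm thick, wooden handle 60 long x 20 wide x 14 mm thick. Origin at the centre of the blade's root; x along the blade to its tip (handle x = -60 to 0), y across the width, z across the thickness. Centre of mass near x = +17 mm. Starts loose on the floor of the dressing stone's slot, handle out.
- file_tip (a point): Middle of the tip of the file's blade, 60 mm from the file's origin.
- dressing_stone: Pale rectangular dressing stone (wheel dressing stick), 25 wide (x) x 100 long (y) x 13 mm thick (z), lying flat on the mat; either end may go in first. Origin at the centre of its underside. 70 g.
- stone_mid (a point): Centre of the dressing stone, 6.5 mm above its underside.
- stone_slot: Block with the dressing stone's slot, the largest: 29 wide (y) x 17 high (x), 57 mm deep, widening to 37 x 25 mm over the outer 4 mm. Origin: centre of the mouth; z straight out of the slot (toward the robot, 40 degrees above level), x up the sloping face, y along the width. At the start the file is in it.
- stone_seat (a point): Where the dressing stone's centre lies when it is fully home against the end of its slot: on the slot's axis, 7 mm inside the mouth (43 mm of the stone stand out).
- file_slot: Block with the file's slot, the thin short one that starts empty: 20 wide (y) x 8 high (x), 58.5 mm deep, widening to 28 x 16 mm over the outer 4 mm. Origin: centre of the mouth; z straight out of the slot (toward the robot, 40 degrees above level), x up the sloping face, y along the width. 
- file_slot_end (a point): Centre of the closed end of the file's slot, 58.5 mm inside the mouth; the file's tip meets it when the file is home.
- steel_rule: Steel rule, 110 x 25 x 4 mm, standing in the third slot with 50 mm out. Origin at its centre, x along its length into the slot. Not to be disturbed.
- spray_bottle: Upright pale blue spray bottle, 38 mm across, 120 mm high, standing off one end of the dressing stone. Origin at its base centre. Not to be disturbed.
- lens_blank: Clear round lens blank lying flat, 67 mm across, 12 mm high, off the other end of the dressing stone. Origin at its underside centre. Not to be disturbed.
- pliers: Optical pliers with blue-green grips lying flat on the mat, 131 x 53 x 14 mm, long axis x. Origin at underside centre. Not to be disturbed.
- screw_jar: Small jar of screws with a black cap, 47 mm across, 40 mm high. Origin at base centre. Not to be disturbed.
- screwdriver: Small screwdriver with a blue handle lying in front of the rack, 10 x 115 x 10 mm, long axis y. Origin at underside centre. Not to be disturbed.
- drop_bottle: Small white drop bottle with a red cap, 32 mm across, 82 mm high, left of the lens blocker. Origin at base centre. Not to be disturbed.

How it is judged:
By the outcome, as a careful person would: the job done as asked, in the order asked, and still so for the second after the job is handed in, with the robot touching nothing.
It also fails if it takes over 64 s, if anything falls off the work surface, if the arm or the gripper's body presses on something with over 40 N, if the wrist force passes 120 N, or if a joint passes its speed limit or range.

## Working session

There is one attempt and no reset: what is moved stays moved. The work goes in short steps, Python scripts to look and compute and a tool call to move; the robot and the scene stay as the last step left them, time stands still between calls to the robot, and variables do not carry over. Pictures are saved under pics/ and viewed, at most 10 in all, crops included, and the job is handed in when it is done.

Besides the shell and the picture viewer there is one more tool, called after "Call:" as name([rows], argument=value, ...), one row to a line, values as JSON. step_arm: Moves the arm, as the interface text tells. Shift numbers are shares of 150 mm and turn numbers shares of 60 degrees, none past 1 either way. Its arguments: {"type":"object","properties":{"commands":{"type":"array","items":{"type":"array","items":{"type":"number"}}},"gripper":{"type":"number"},"newtons":{"type":"number"}},"required":["commands"]}

```bash
mkdir -p pics; ls; python3 - <<'E'
from rig import sensors, imaging
import cv2,numpy as np
for n in("scene","top"):
    im=imaging.get_image(n); cv2.imwrite(f"pics/{n}0.png",im[...,::-1])
    c=imaging.get_calibration(n); print(n,np.round(c["intrinsics"],1).tolist(),np.round(c["R"],3).tolist(),np.round(c["t"],3).tolist(), np.round(-c["R"].T@c["t"],3))
o=sensors.get_obs();print(o)
E
```

```text
pics
scene [[393.0, 0.0, 281.0], [0.0, 393.0, 207.8], [0.0, 0.0, 1.0]] [[0.819, -0.574, 0.017], [-0.295, -0.446, -0.845], [0.493, 0.686, -0.535]] [-0.408, 0.245, 0.681] [ 0.071 -0.593  0.578]
top [[515.7, 0.0, 284.9], [0.0, 515.7, 209.0], [0.0, 0.0, 1.0]] [[0.001, -1.0, 0.011], [-0.986, -0.002, -0.166], [0.166, -0.011, -0.986]] [0.024, 0.533, 1.213] [0.325 0.038 1.284]
{'clock': 0.1, 'qpos': array([ 1.23777898,  0.33382932,  0.03990465,  1.46616254, -0.01338944,
        1.34329477, -0.05854406]), 'dq': array([ 0.0016675 , -0.00061609, -0.00018803, -0.00173625, -0.0009048 ,
        0.00226799,  0.00057764]), 'joint_torque': array([ 3.76573327e-03, -6.60022187e+01,  1.37009136e+00, -4.06475866e+01,
        1.70938979e-02,  8.99659790e-03,  4.89483547e-07]), 'tcp_pos': array([ 0.15049348, -0.63203299,  0.30312756]), 'orientation': array([-3.14016939e+00,  1.15573550e-04,  2.33730803e-01]), 'ft_force': array([-0.6474183 ,  0.33878374,  0.54400568]), 'moment': array([0.00884375, 0.00386764, 0.00143343]), 'grip_force': 0.0, 'opening': 0.9993289513640129}
```

View pics/scene0.png

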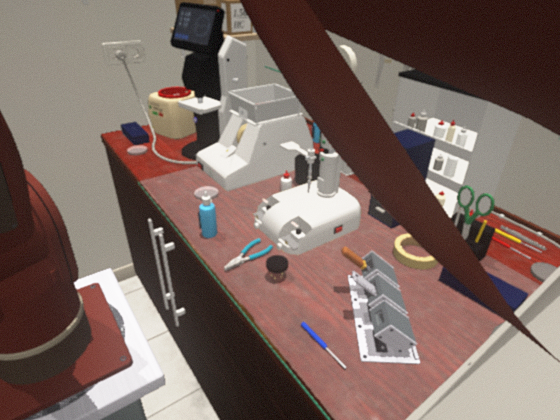

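View pics/top0.png

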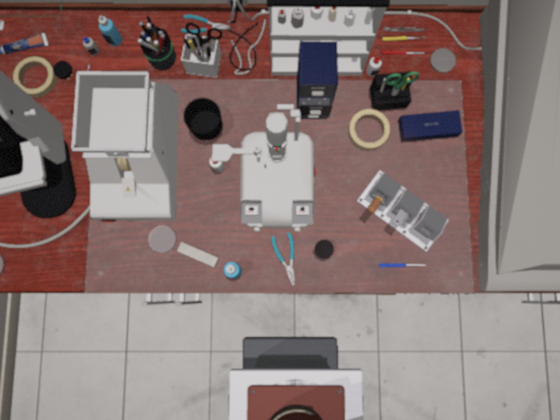

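The top view shows the rack near (403,210) with its blocks from left to right holding the file (handle at (372,207)), the rule (398,222), and nothing. The stone is at (198,254), between the lens (162,238) and the spray bottle (232,270). The scene view has the rack at (380,305), partly near the arm. I'll zoom in on both.

```bash
python3 - <<'E'
import cv2,numpy as np
s=cv2.imread("pics/scene0.png");t=cv2.imread("pics/top0.png")
a=cv2.resize(t[165:255,350:455],None,fx=5,fy=5,interpolation=2)
b=cv2.resize(s[240:365,335:425],None,fx=4,fy=4,interpolation=2)
h=max(a.shape[0],b.shape[0]);o=np.zeros((h,0,3),np.uint8)
p=lambda x:np.vstack([x,np.zeros((h-x.shape[0],x.shape[1],3),np.uint8)])
o=np.hstack([p(a)[:, :430],p(b)]);cv2.imwrite("pics/c1.png",o);print(o.shape)
E
```

```text
(500, 790, 3)
```

View pics/c1.png

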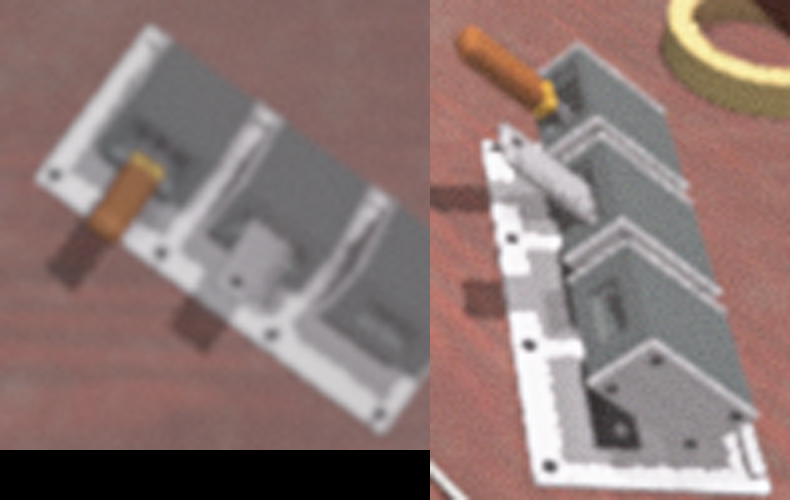

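Crop: in the top view, the orange handle runs from about (101,230) to (150,160) in crop pixels, the rule is in the middle, and the right slot is empty. The plate corners are visible in both views. Next I'll measure them.

```bash
cat > h.py <<'E'
import cv2,numpy as np
from rig import imaging
C={n:imaging.get_calibration(n) for n in("scene","top")}
def ray(n,p):
    c=C[n];d=c["R"].T@np.linalg.solve(c["intrinsics"],[p[0],p[1],1.]);return -c["R"].T@c["t"],d/np.linalg.norm(d)
def onz(n,p,z):
    o,d=ray(n,p);return o+d*(z-o[2])/d[2]
def proj(n,X):
    c=C[n];x=c["intrinsics"]@(c["R"]@np.asarray(X,float)+c["t"]);return x[:2]/x[2]
def tri(ps,pt):
    (a,u),(b,v)=ray("scene",ps),ray("top",pt)
    s=np.linalg.lstsq(np.c_[u,-v],b-a,rcond=None)[0];P,Q=a+s[0]*u,b+s[1]*v
    return (P+Q)/2,np.linalg.norm(P-Q)
def blob(im,lo,hi,box):
    x0,y0,x1,y1=box;h=cv2.cvtColor(im,cv2.COLOR_BGR2HSV)
    m=np.zeros(h.shape[:2],np.uint8);m[y0:y1,x0:x1]=cv2.inRange(h,lo,hi)[y0:y1,x0:x1]
    cs=cv2.findContours(m,cv2.RETR_EXTERNAL,cv2.CHAIN_APPROX_NONE)[0]
    return max(cs,key=cv2.contourArea),m
E
python3 - <<'E'
from h import *
np.set_printoptions(precision=4,suppress=True)
S=cv2.imread("pics/scene0.png");T=cv2.imread("pics/top0.png")
# plate corners, coarse
print("FL",tri((349,275),(357.6,201)),"FR",tri((362.5,361),(427,251.4)))
for n,p in(("FL",(357.6,201)),("BL",(380,170)),("FR",(427,251.4))): print(n,onz("top",p,.005))
for n,p in(("FL",(349,275)),("FR",(362.5,361)),("BR",(419.5,361))): print(n,"s",onz("scene",p,.005))
hT=cv2.cvtColor(T,cv2.COLOR_BGR2HSV)
print("stone px",hT[254,198],hT[250,190],"mat",hT[240,200],"handle",hT[208,372])
hS=cv2.cvtColor(S,cv2.COLOR_BGR2HSV);print("s handle",hS[256,353])
for nm,im,box in(("top",T,(360,190,390,225)),("scene",S,(335,240,375,275))):
    c,m=blob(im,(8,130,60),(25,255,255),box);print(nm,cv2.minAreaRect(c),cv2.contourArea(c))
c,m=blob(T,(0,0,140),(180,60,255),(172,235,222,272));r=cv2.minAreaRect(c);print("stone",r,cv2.contourArea(c))
for p in cv2.boxPoints(r):print(p,onz("top",p,.013), proj("scene",onz("top",p,.013)))
P=onz("top",r[0],.013);print("stone c",P,proj("scene",P))
E
python3 - <<'E'
import cv2,numpy as np
s=cv2.imread("pics/scene0.png");t=cv2.imread("pics/top0.png")
a=cv2.resize(t[215:295,130:250],None,fx=4,fy=4,interpolation=2)
b=cv2.resize(s[165:245,150:240],None,fx=3.5,fy=4,interpolation=2)
cv2.imwrite("pics/c2.png",np.hstack([a,b]))
E
```

```text
FL (array([ 0.5618, -0.1604,  0.007 ]), np.float64(0.0039576729679410595)) FR (array([ 0.4342, -0.3301,  0.0051]), np.float64(0.001989630907193391))
FL [ 0.5605 -0.1594  0.005 ]
BL [ 0.6412 -0.2186  0.005 ]
FR [ 0.4335 -0.3295  0.005 ]
FL s [ 0.5655 -0.1596  0.005 ]
FR s [ 0.4353 -0.3305  0.005 ]
BR s [ 0.5156 -0.3854  0.005 ]
stone px [ 18  16 190] [ 14  15 189] mat [  2  65 134] handle [ 12 132 160]
s handle [ 12 153 175]
top ((373.38458251953125, 205.42306518554688), (4.992301940917969, 13.590153694152832), 33.690067291259766) 38.0
scene ((354.0205078125, 257.3375549316406), (29.20610809326172, 8.144010543823242), 38.1572265625) 176.0
stone ((196.8865966796875, 254.00515747070312), (41.62919235229492, 11.87955093383789), 23.96249008178711) 432.0
[175.4536 250.9794] [0.4329 0.2935 0.013 ] [200.9194 198.7925]
[180.2784 240.1237] [0.4597 0.2826 0.013 ] [211.4762 197.7474]
[218.3196 257.0309] [0.4182 0.1879 0.013 ] [213.5102 218.1343]
[213.4948 267.8866] [0.3916 0.1991 0.013 ] [202.114  219.2991]
stone c [0.4255 0.2406 0.013 ] [206.9787 208.1007]
```

View pics/c2.png

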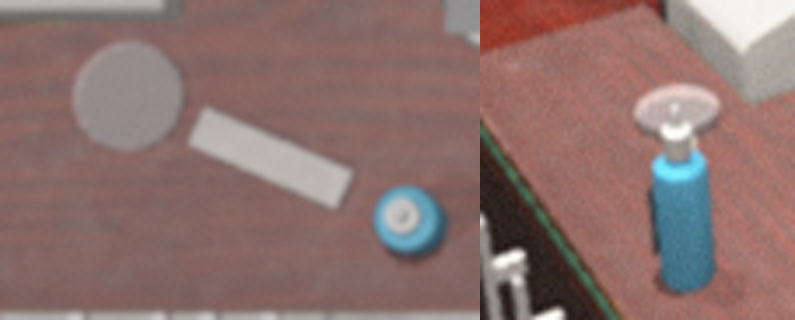

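The stone is clear in the top view, with its lens end near (178,246) and bottle end near (216,262). The spray bottle hides it in the scene view. I'll refine the rack pose from its plate edges and the file handle across both views.

```bash
cat > m.py <<'E'
from h import *
np.set_printoptions(precision=4,suppress=True)
S=cv2.imread("pics/scene0.png");T=cv2.imread("pics/top0.png")
def edge(im,p,q):
    "strongest luminance edge points across segment pq, robust line fit (cx,cy,dx,dy)"
    g=cv2.GaussianBlur(cv2.cvtColor(im,cv2.COLOR_BGR2GRAY),(0,0),.8).astype(np.float32)
    p,q=np.array(p,float),np.array(q,float);d=(q-p)/np.linalg.norm(q-p);n=np.array([-d[1],d[0]])
    k=np.arange(-4,4.01,.25);pts=[]
    for s in np.linspace(.08,.92,30):
        xy=p+s*(q-p)+k[:,None]*n
        v=cv2.remap(g,xy[:,0].astype(np.float32),xy[:,1].astype(np.float32),cv2.INTER_CUBIC).ravel()
        e=np.abs(np.gradient(v));w=e*(e>.6*e.max());pts.append(p+s*(q-p)+n*(k*w).sum()/w.sum())
    return cv2.fitLine(np.array(pts,np.float32),cv2.DIST_HUBER,0,.01,.01).ravel()
def X(a,b):
    t=np.linalg.solve(np.c_[a[:2],-b[:2]],b[2:]-a[2:]);return a[2:]+t[0]*a[:2]
E
python3 - <<'E'
from m import *
f=edge(T,(357.6,201),(427,251.4));l=edge(T,(357.6,201),(380,170))
FLt=X(f,l);print("top FL",FLt);A=onz("top",FLt,.003)
def wdir(n,e,z): a,b=onz(n,e[2:]-20*e[:2],z),onz(n,e[2:]+20*e[:2],z);return np.degrees(np.arctan2(*(b-a)[1::-1]))
print("top front ang",wdir("top",f,.003),"left ang",wdir("top",l,.005))
sf=edge(S,(349,275),(362.5,361));sr=edge(S,(362.5,361),(419.5,361))
FRs=X(sf,sr);B=onz("scene",FRs,0);print("scene FR",FRs,B,"front",wdir("scene",sf,0),"right",wdir("scene",sr,0));print("FL top",A)
print("len FL-FR",np.linalg.norm((A-B)[:2]))
print("file slot mouth",tri((379.5,317.5),(426,232)))
# handle ends (crop coords)
ct=lambda u,v:(350+u/5,165+v/5);cs=lambda u,v:(335+(u-430)/4,240+v/4)
print("handle end",tri(cs(468,40),ct(108,226)),"ferrule",tri(cs(545,98),ct(148,166)))
print("rule end",tri(cs(508,140),ct(240,275)))
E
```

```text
top FL [357.5476 201.2333]
top front ang -127.01291986732602 left ang -36.66317179240959
scene FR [360.6562 360.6691] [ 0.4363 -0.326   0.    ] front -127.287163140192 right -36.13480631045694
FL top [ 0.5603 -0.1596  0.003 ]
len FL-FR 0.2075130854676375
file slot mouth (array([ 0.4768, -0.3132,  0.0687]), np.float64(0.006494377505164752))
handle end (array([ 0.5214, -0.1768,  0.1041]), np.float64(0.0017973516562594417)) ferrule (array([ 0.5555, -0.2024,  0.0697]), np.float64(0.0003325269903214448))
rule end (array([ 0.4964, -0.2365,  0.0979]), np.float64(0.005645863632573253))
```

Both views agree on yaw −36.9° and slot positions to about 2 mm. The file's handle axis lies on the stone slot's axis, dipping about 40°. I'll move above the file first.

Call:
step_arm([
  [0.205,-0.149,0,0,0,0],
  [0.205,-0.149,0,0,0,0],
  [0.205,-0.149,0,0,0,0],
  [0.205,-0.149,0,0,0,0],
  [0.205,-0.149,0,0,0,0],
  [0.205,-0.149,0,0,0,0],
  [0.205,-0.149,0,0,0,0],
  [0.205,-0.149,0,0,0,0],
  [0.205,-0.149,0,0,0,0],
  [0.205,-0.149,0,0,0,0],
], gripper=0.06, newtons=50)

```text
clock: 0.93
tcp_pos: [0.3987, -0.3419, 0.3038]
orientation: [-3.141, 0.0, 0.234]
ft_force: [0.2, -1.0, 0.5]
opening: 0.533
grip_force: 0.0
```

Call:
step_arm([
  [0.205,-0.149,0,0,0,-0.1],
  [0,0,0,0,0,-0.115],
  [0,0,0,0,0,-0.115],
  [0,0,0,0,0,-0.115],
  [0,0,0,0,0,-0.115],
  [0,0,0,0,0,-0.115],
  [0,0,0,0,0,-0.115],
  [0,0,0,0,0,-0.115],
  [0,0,0,0,0,-0.115],
  [0,0,0,0,0,-0.115],
])

```text
clock: 1.77
tcp_pos: [0.4225, -0.3147, 0.3036]
orientation: [-3.141, -0.0, 1.428]
ft_force: [0.1, 0.4, -0.6]
opening: 0.533
grip_force: 0.0
```

Call:
step_arm([
  [0,0,0,0,0,-0.115],
  [0,0,0,0,0,-0.115],
  [0,0,0,0,0,-0.115],
  [0,0,0,0,0,-0.115],
  [0,0,0,0,0,-0.115],
  [0,0,0,0,0,-0.115],
  [0,0,0,0,0,-0.115],
  [0,0,0,0,0,-0.115],
  [0,0,0,0,0,0],
  [0,0,0,0,0,0],
])

```text
clock: 2.6
tcp_pos: [0.4225, -0.3148, 0.3036]
orientation: [-3.142, -0.001, 2.382]
ft_force: [-0.1, 0.4, 0.1]
opening: 0.531
grip_force: 0.0
```

```bash
cat > plan.py <<'E'
import numpy as np
from rig import sensors
from scipy.spatial.transform import Rotation as Ro
np.set_printoptions(precision=4,suppress=True)
O=np.array([.5199,-.2613,0]);YAW=np.radians(-36.9)
RX=np.array([np.cos(YAW),np.sin(YAW),0]);RY=np.array([-np.sin(YAW),np.cos(YAW),0]);Z=np.array([0,0,1.])
c,s=np.cos(np.radians(40)),np.sin(np.radians(40))
def slot(k,out,up=0,lat=0): # point in slot frame: k=+1 stone slot, -1 file slot
    return O+RY*(.068*k+lat)+.068*Z+out*(-c*RX+s*Z)+up*(s*RX+c*Z)
def R_tool(yaw,tilt=0): # tool x at yaw (deg); tilt: tool z leans toward -tool x by tilt deg
    return Ro.from_euler("z",yaw,degrees=True)*Ro.from_euler("x",180,degrees=True)*Ro.from_euler("y",-tilt,degrees=True)
def state():
    o=sensors.get_obs();return o,o["tcp_pos"],Ro.from_euler("xyz",o["orientation"])
def go(G,Rt,reach=.054):
    o,p,R=state();T=np.asarray(G)-Rt.apply([0,0,reach])
    print("t",round(o["clock"],2),"tcp",p,"target",T,"F",o["ft_force"],"open",round(o["opening"]*85,1),"grip",round(o["grip_force"],1))
    print("shift units",R.inv().apply(T-p)/.15,"turn units",(R.inv()*Rt).as_rotvec()/np.radians(60),"tilt z",R.apply([0,0,1]),"q",o["qpos"])
E
python3 -c "
from plan import *
g=slot(1,.035,-.0065);print(g)
go(g+[0,0,.08],R_tool(143.1))"
```

```text
[ 0.5359 -0.1883  0.0855]
t 2.6 tcp [ 0.4225 -0.3148  0.3036] target [ 0.5359 -0.1883  0.2195] F [-0.0643  0.4071  0.0713] open 45.1 grip 0.0
shift units [0.032  1.1321 0.5608] turn units [-0.     -0.0005 -0.1105] tilt z [-0.0004  0.0004 -1.    ] q [ 0.8962  0.1058 -0.3641  1.7469  0.039   1.2966  1.3344]
```

Call:
step_arm([
  [0.005,0.2,0,0,0,-0.11],
  [0.005,0.2,0.0,0,0,0],
  [0.005,0.2,0.0,0,0,0],
  [0.005,0.2,0.1,0,0,0],
  [0.005,0.2,0.15,0,0,0],
  [0.005,0.13,0.15,0,0,0],
  [0,0,0.16,0,0,0],
  [0,0,0,0,0,0],
  [0,0,0,0,0,0],
])

```text
clock: 3.35
tcp_pos: [0.5223, -0.1785, 0.2192]
orientation: [-3.141, -0.003, 2.498]
ft_force: [0.5, -0.4, -0.1]
opening: 0.529
grip_force: 0.0
```

```bash
python3 -c "
from plan import *
g=slot(1,.035,-.0065)
go(g,R_tool(143.1))
from h import *
im=[cv2.cvtColor(imaging.get_image(n),cv2.COLOR_RGB2BGR) for n in('scene','top')]
a=im[0][180:340,260:460];b=im[1][120:270,310:460]
a=cv2.resize(a,(500,400),interpolation=2);b=cv2.resize(b,(300,300),interpolation=2)
b=np.vstack([b,np.zeros((100,300,3),np.uint8)]);cv2.imwrite('pics/g1.png',np.hstack([a,b]))"
```

```text
t 3.35 tcp [ 0.5223 -0.1785  0.2192] target [ 0.5359 -0.1883  0.1395] F [ 0.5018 -0.398  -0.0572] open 44.9 grip 0.0
shift units [-0.1135  0.0026  0.5306] turn units [-0.0009 -0.0026  0.0006] tilt z [-0.0027  0.0009 -1.    ] q [ 0.6827  0.2386 -0.4946  1.7898  0.123   1.1466  1.0762]
```

View pics/g1.png

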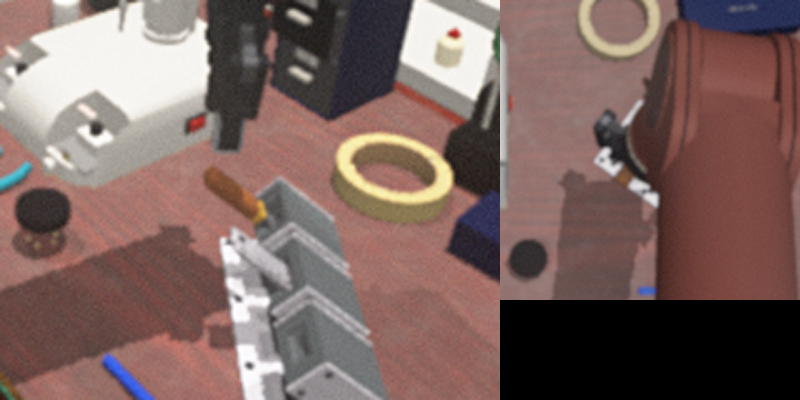

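The scene view shows the fingers above the handle (handle at crop (230,190)). The top view is mostly covered by the arm. Now descending.

Call:
step_arm([
  [-0.113,0.003,0,0,0,0],
  [0,0,0.15,0,0,0],
  [0,0,0.15,0,0,0],
  [0,0,0.13,0,0,0],
  [0,0,0.1,0,0,0],
  [0,0,0,0,0,0],
  [0,0,0,0,0,0],
])

```text
clock: 4.03
tcp_pos: [0.5371, -0.189, 0.1415]
orientation: [3.142, 0.001, 2.499]
ft_force: [-0.6, -0.0, 1.6]
opening: 0.531
grip_force: 0.0
```

Call:
step_arm([
  [0,0,0,0,0,0],
  [0,0,0,0,0,0],
  [0,0,0,0,0,0],
  [0,0,0,0,0,0],
  [0,0,0,0,0,0],
  [0,0,0,0,0,0],
], gripper=-1, newtons=50)

```text
clock: 4.53
tcp_pos: [0.5378, -0.1886, 0.1423]
orientation: [3.141, 0.003, 2.5]
ft_force: [-1.2, -0.2, 7.3]
opening: 0.226
grip_force: 51.6
```

```bash
python3 -c "
from plan import *
go(slot(1,.035,-.0065),R_tool(143.1))
o=sensors.get_obs();print(o['moment'])
from h import *
im=cv2.cvtColor(imaging.get_image('scene'),cv2.COLOR_RGB2BGR)
cv2.imwrite('pics/g2.png',cv2.resize(im[200:340,300:440],(700,600),interpolation=2)[:, :])"
```

```text
t 4.53 tcp [ 0.5378 -0.1886  0.1423] target [ 0.5359 -0.1883  0.1395] F [-1.205  -0.1512  7.2693] open 19.2 grip 51.6
shift units [ 0.0109 -0.006   0.0184] turn units [0.0003 0.0026 0.0028] tilt z [ 0.0024 -0.0014 -1.    ] q [ 0.6596  0.3533 -0.4741  1.8238  0.1891  1.0063  1.0389]
[-0.1771  0.2736 -0.1367]
```

View pics/g2.png

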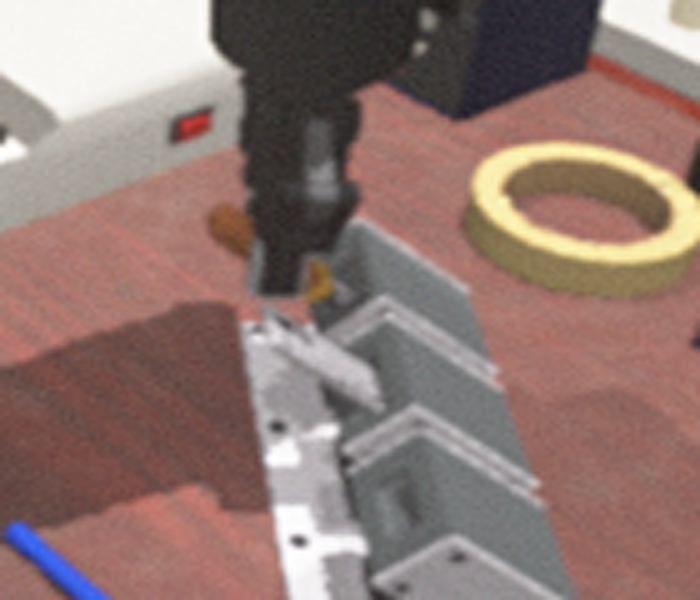

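The handle is gripped at a 19 mm opening, with the ferrule visible at crop (320,280), just outside the mouth. Next I'll draw it out along the slot axis and lift.

Call:
step_arm([
  [0.01,0,-0.03,0,0,0],
  [0.06,0,-0.05,0,0,0],
  [0.077,0,-0.064,0,0,0],
  [0.077,0,-0.064,0,0,0],
  [0.077,0,-0.064,0,0,0],
  [0.077,0,-0.064,0,0,0],
  [0.03,0,-0.15,0,0,0],
  [0,0,-0.2,0,0,0],
  [0,0,-0.1,0,0,0],
  [0,0,0,0,0,0],
])

```text
clock: 5.42
tcp_pos: [0.4889, -0.1511, 0.2628]
orientation: [3.14, 0.006, 2.501]
ft_force: [0.3, -0.4, -0.2]
opening: 0.222
grip_force: 50.8
```

Call:
step_arm([
  [0,-0.15,0,0,0,0],
  [0,-0.2,0,0,0,0],
  [0,-0.2,0,0,0,0],
  [0,-0.2,0,0,0,0],
  [0,-0.15,0,0,0,0],
  [0,0,0,0,0,0],
  [0,0,0,0,0,0],
  [0,0,0,0,0,0],
])

```text
clock: 6.08
tcp_pos: [0.4072, -0.2588, 0.2582]
orientation: [3.141, -0.0, 2.501]
ft_force: [-0.7, -0.1, -0.9]
opening: 0.223
grip_force: 50.7
```

```bash
python3 -c "
from plan import *
T0=np.array([.5378,-.1886,.1423])
# file tip 8 mm outside mouth: root out .068
g=T0-[0,0,.054]+slot(-1,.068,0)-slot(1,.003,-.0065)
go(g,R_tool(143.1))
from h import *
ims=[cv2.cvtColor(imaging.get_image(n),cv2.COLOR_RGB2BGR) for n in('scene','top')]
a=cv2.resize(ims[0][200:360,300:440],(525,600),interpolation=2)
cv2.imwrite('pics/g3.png',a)
cv2.imwrite('pics/g3full.png',ims[0])"
```

```text
t 6.08 tcp [ 0.4072 -0.2588  0.2582] target [ 0.4197 -0.27    0.1891] F [-0.7178 -0.1303 -0.905 ] open 19.0 grip 50.7
shift units [-0.1111 -0.0101  0.4607] turn units [ 0.0003 -0.0004  0.0037] tilt z [-0.0001  0.0005 -1.    ] q [ 0.8659  0.0468 -0.3998  1.9034  0.0191  1.1955  1.3901]
```

View pics/g3.png

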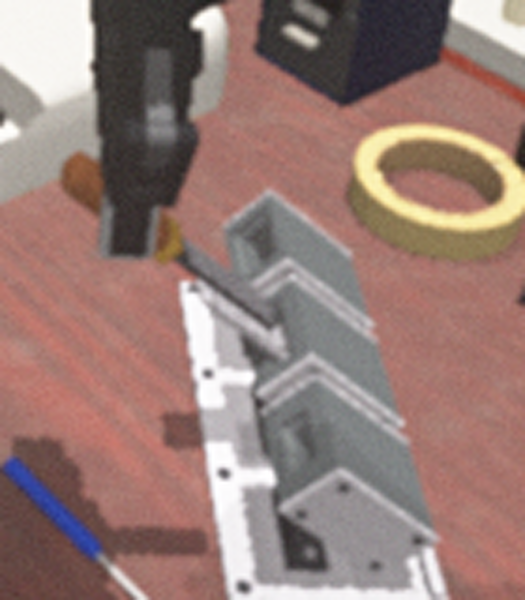

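The file is held by the handle, with the blade pointing toward the slot in the same dip (handle end at crop (75,165), tip near (270,292)). I'll check its tilt by projecting the expected points.

```bash
python3 -c "
from plan import *
from h import *
o,p,R=state();D=p-np.array([.5378,-.1886,.1423])
for n,out in(('tip',-.057),('root',.003),('end',.063)):
    q=proj('scene',slot(1,out,-.0065)+D);print(n,q,(q-[300,200])*3.75)
q=proj('scene',slot(-1,0,0));print('mouth',(q-[300,200])*3.75)
q=proj('scene',slot(1,0,0));print('stone mouth',(q-[300,200])*3.75)
"
```

```text
tip [372.194  284.5134] [270.7274 316.9253]
root [345.8339 264.954 ] [171.8772 243.5774]
end [317.6959 244.0752] [ 66.3595 165.2822]
mouth [298.3403 443.8649]
stone mouth [252.218  245.2668]
```

Call:
step_arm([
  [-0.111,-0.01,0,0,0,0],
  [0,0,0.12,0,0,0],
  [0,0,0.12,0,0,0],
  [0,0,0.12,0,0,0],
  [0,0,0.1,0,0,0],
  [0,0,0,0,0,0],
  [0,0,0,0,0,0],
])

```text
clock: 6.77
tcp_pos: [0.4198, -0.2699, 0.189]
orientation: [3.141, -0.002, 2.503]
ft_force: [0.3, 0.7, 0.1]
opening: 0.224
grip_force: 50.7
```

```bash
python3 -c "
from plan import *
T0=np.array([.5378,-.1886,.1423])
go(T0-[0,0,.054]+slot(-1,.068,0)-slot(1,.003,-.0065),R_tool(143.1))
from h import *
im=cv2.cvtColor(imaging.get_image('scene'),cv2.COLOR_RGB2BGR)
cv2.imwrite('pics/g4.png',cv2.resize(im[230:350,310:430],(720,600),interpolation=2))
D=state()[1]-T0
for n,P in(('tip',slot(1,-.057,-.0065)+D),('root',slot(1,.003,-.0065)+D),('end',slot(1,.063,-.0065)+D),('mouth',slot(-1,0,0))):
    print(n,(proj('scene',P)-[310,230])*[6,5])
"
```

```text
t 6.77 tcp [ 0.4198 -0.2699  0.189 ] target [ 0.4197 -0.27    0.1891] F [0.3498 0.6566 0.0767] open 19.0 grip 50.7
shift units [ 0.0006 -0.001  -0.0004] turn units [ 0.0004 -0.0016  0.0048] tilt z [-0.0011  0.0013 -1.    ] q [ 0.853   0.1515 -0.3982  1.9471  0.0665  1.0572  1.3579]
tip [401.1085 428.8462]
root [252.354 341.155]
end [ 94.1254 247.8787]
mouth [417.3445 441.8198]
```

View pics/g4.png

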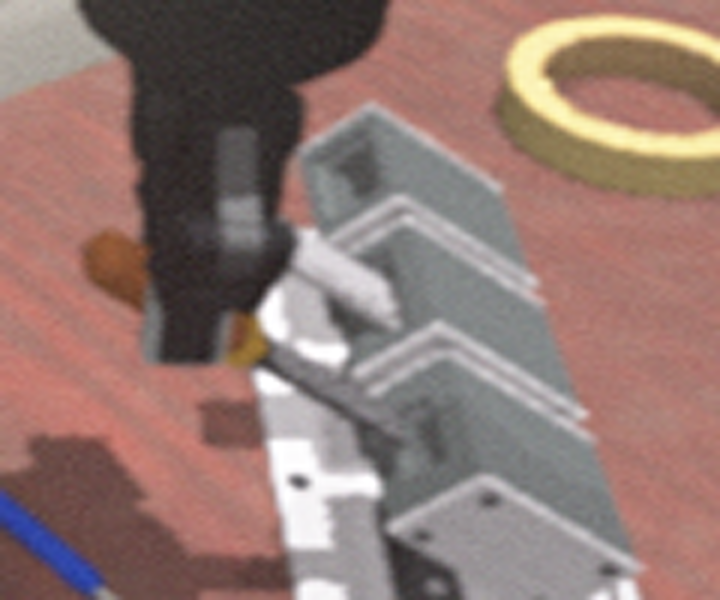

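The tip, at crop (402,432), lies within a pixel of the prediction and points into the slot mouth near (420,442). Inserting now.

Call:
step_arm([
  [-0.026,0,0.021,0,0,0],
  [-0.026,0,0.021,0,0,0],
  [-0.026,0,0.021,0,0,0],
  [-0.026,0,0.021,0,0,0],
  [0,0,0,0,0,0],
  [0,0,0,0,0,0],
])

```text
clock: 7.32
tcp_pos: [0.4325, -0.2803, 0.1765]
orientation: [3.141, 0.0, 2.501]
ft_force: [1.8, 1.5, -0.6]
opening: 0.222
grip_force: 50.8
```

```bash
python3 -c "
from plan import *
T0=np.array([.5378,-.1886,.1423])
go(T0-[0,0,.054]+slot(-1,.0015,0)-slot(1,.003,-.0065),R_tool(143.1));print(state()[0]['moment'])
"
```

```text
t 7.32 tcp [ 0.4325 -0.2803  0.1765] target [ 0.4604 -0.3006  0.1463] F [ 1.7852  1.5007 -0.5987] open 18.9 grip 50.8
shift units [-0.2298  0.0023  0.2014] turn units [0.0005 0.     0.0034] tilt z [ 0.0003  0.0004 -1.    ] q [ 0.8464  0.1973 -0.3931  1.924   0.0868  1.0366  1.3462]
[ 0.2502 -0.3353  0.0486]
```

Call:
step_arm([
  [-0.026,0.005,0.021,0,0,0],
  [-0.026,0,0.022,0,0,0],
  [-0.026,0,0.022,0,0,0],
  [-0.026,0,0.022,0,0,0],
  [-0.026,0,0.022,0,0,0],
  [0,0,0,0,0,0],
])

```text
clock: 7.82
tcp_pos: [0.4485, -0.2916, 0.1595]
orientation: [3.141, -0.001, 2.501]
ft_force: [-0.1, 0.5, 0.9]
opening: 0.224
grip_force: 50.8
```

```bash
python3 -c "
from plan import *
T0=np.array([.5378,-.1886,.1423])
go(T0-[0,0,.054]+slot(-1,.0015,0)-slot(1,.003,-.0065),R_tool(143.1));print(state()[0]['moment'])
"
```

```text
t 7.82 tcp [ 0.4485 -0.2916  0.1595] target [ 0.4604 -0.3006  0.1463] F [-0.0558  0.4504  0.8625] open 19.1 grip 50.8
shift units [-0.0993 -0.0002  0.0878] turn units [ 0.0002 -0.0007  0.003 ] tilt z [-0.0005  0.0006 -1.    ] q [ 0.8351  0.2556 -0.386   1.8941  0.112   1.0135  1.331 ]
[ 0.0001  0.0043 -0.024 ]
```

Call:
step_arm([
  [-0.026,0,0.022,0,0,0],
  [-0.026,0,0.022,0,0,0],
  [-0.026,0,0.022,0,0,0],
  [-0.013,0,0.011,0,0,0],
  [0,0,0,0,0,0],
  [0,0,0,0,0,0],
])

```text
clock: 8.32
tcp_pos: [0.4592, -0.2994, 0.1487]
orientation: [3.142, -0.0, 2.501]
ft_force: [-0.1, 0.4, -0.3]
opening: 0.225
grip_force: 50.8
```

Call:
step_arm([
  [-0.01,0,0.0084,0,0,0],
  [-0.01,0,0.0084,0,0,0],
  [0,0,0,0,0,0],
])

```text
clock: 8.57
tcp_pos: [0.4609, -0.3006, 0.1468]
orientation: [-3.141, -0.003, 2.501]
ft_force: [-8.6, 6.0, 12.6]
opening: 0.223
grip_force: 52.6
```

Call:
step_arm([
  [-0.01,0,0.0084,0,0,0],
  [-0.01,0,0.0084,0,0,0],
  [0,0,0,0,0,0],
])

```text
clock: 8.82
tcp_pos: [0.4613, -0.3004, 0.1445]
orientation: [-3.14, -0.009, 2.502]
ft_force: [-22.1, 16.6, 29.4]
opening: 0.225
grip_force: 53.9
```

```bash
python3 -c "
from plan import *
T0=np.array([.5378,-.1886,.1423])
go(T0-[0,0,.054]+slot(-1,.0015,0)-slot(1,.003,-.0065),R_tool(143.1));print(state()[0]['moment'])
"
```

```text
t 8.82 tcp [ 0.4613 -0.3004  0.1445] target [ 0.4604 -0.3006  0.1463] F [-22.144   16.5979  29.4247] open 19.1 grip 53.9
shift units [ 0.0042 -0.0044 -0.0121] turn units [-0.0012 -0.0085  0.0039] tilt z [-0.0079  0.0043 -1.    ] q [ 0.824   0.3071 -0.379   1.8647  0.1326  1.0035  1.3195]
[ 3.2285  4.4133 -0.0388]
```

The tip meets the slot's end exactly where expected. I'll relieve the load, release, and lift clear.

Call:
step_arm([
  [0.014,0,-0.012,0,0,0],
  [0,0,0,0,0,0],
  [0,0,0,0,0,0],
])

```text
clock: 9.07
tcp_pos: [0.4613, -0.3007, 0.1458]
orientation: [-3.141, -0.003, 2.501]
ft_force: [-7.3, 6.0, 8.1]
opening: 0.221
grip_force: 51.2
```

Call:
step_arm([
  [0,0,0,0,0,0],
  [0,0,0,0,0,0],
  [0,0,0,0,0,0],
  [0,0,0,0,0,0],
  [0,0,0,0,0,0],
], gripper=0.06)

```text
clock: 9.48
tcp_pos: [0.4624, -0.3019, 0.1456]
orientation: [3.142, 0.0, 2.501]
ft_force: [-0.1, 0.1, 1.6]
opening: 0.529
grip_force: 0.0
```

Call:
step_arm([
  [0,0,-0.1,0,0,0],
  [0,0,-0.2,0,0,0],
  [0,0,-0.25,0,0,0],
  [0,0,-0.25,0,0,0],
  [0,0,-0.2,0,0,0],
  [0,0,0,0,0,0],
  [0,0,0,0,0,0],
])

```text
clock: 10.07
tcp_pos: [0.4631, -0.3022, 0.2975]
orientation: [3.142, 0.004, 2.501]
ft_force: [-0.3, -0.3, -1.0]
opening: 0.529
grip_force: 0.0
```

```bash
python3 -c "
from plan import *
from h import *
im=cv2.cvtColor(imaging.get_image('scene'),cv2.COLOR_RGB2BGR)
cv2.imwrite('pics/g5.png',cv2.resize(im[230:350,310:430],(720,600),interpolation=2))
for n,P in(('root',slot(-1,.0015,-.002)),('end',slot(-1,.0615,-.002)),('mouth',slot(-1,0,0))):
    print(n,(proj('scene',P)-[310,230])*[6,5])
# stone: direction -113.7 (lead = bottle end), grip 22 mm from lens end
cen=np.array([.4255,.2406]);u=np.array([np.cos(np.radians(-113.7)),np.sin(np.radians(-113.7))])
g=np.r_[cen-u*.028,.11];print(g);go(g,R_tool(66.3,0))
"
```

```text
root [408.3644 442.7195]
end [260.6224 355.9196]
mouth [417.3445 441.8198]
[0.4368 0.2662 0.11  ]
t 10.12 tcp [ 0.4623 -0.3019  0.2957] target [0.4368 0.2662 0.164 ] F [-1.0901 -0.4116 -0.1211] open 45.0 grip 0.0
shift units [2.4018 2.9345 0.8755] turn units [0.0005 0.0008 1.2831] tilt z [ 0.0006 -0.0006 -1.    ] q [ 0.8475  0.1647 -0.3897  1.7009  0.0652  1.2878  1.3744]
```

View pics/g5.png

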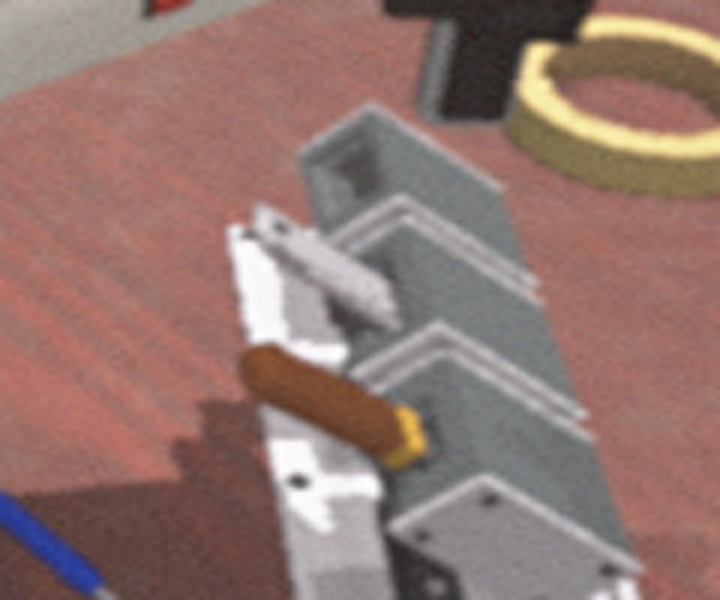

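The file is home: its ferrule sits at the mouth (crop (410,440)), the rule is untouched, and the stone slot is empty. Now to the stone.

Call:
step_arm([
  [0.16,0.196,0,0,0,0],
  [0.16,0.196,0,0,0,0],
  [0.16,0.196,0,0,0,0],
  [0.16,0.196,0,0,0,0],
  [0.16,0.196,0,0,0,0],
  [0.16,0.196,0,0,0,0],
  [0.16,0.196,0,0,0,0],
  [0.16,0.196,0,0,0,0],
  [0.16,0.196,0,0,0,0],
  [0.16,0.196,0,0,0,0],
], gripper=0.2)

```text
clock: 10.95
tcp_pos: [0.4445, 0.0789, 0.2942]
orientation: [-3.14, -0.002, 2.501]
ft_force: [1.4, 0.7, -0.2]
opening: 0.596
grip_force: 0.0
```

Call:
step_arm([
  [0.16,0.196,0,0,0,0],
  [0.16,0.196,0,0,0,0],
  [0.16,0.196,0,0,0,0],
  [0.16,0.196,0,0,0,0],
  [0.16,0.196,0,0,0,0],
  [0,0,0,0,0,0.11],
  [0,0,0,0,0,0.117],
  [0,0,0,0,0,0.117],
  [0,0,0,0,0,0.117],
  [0,0,0,0,0,0.117],
])

```text
clock: 11.78
tcp_pos: [0.4367, 0.2666, 0.2938]
orientation: [-3.139, -0.0, 1.89]
ft_force: [0.7, 0.1, 0.5]
opening: 0.6
grip_force: 0.0
```

Call:
step_arm([
  [0,0,0,0,0,0.117],
  [0,0,0,0,0,0.117],
  [0,0,0,0,0,0.117],
  [0,0,0,0,0,0.117],
  [0,0,0,0,0,0.117],
  [0,0,0,0,0,0.117],
  [0,0,0,0,0,0],
  [0,0,0,0,0,0],
])

```text
clock: 12.45
tcp_pos: [0.4369, 0.2667, 0.2944]
orientation: [-3.14, 0.001, 1.165]
ft_force: [-0.1, -0.4, -0.6]
opening: 0.603
grip_force: 0.0
```

```bash
cat >> plan.py <<'E'
cen=np.array([.4255,.2406]);u=np.array([np.cos(np.radians(-113.7)),np.sin(np.radians(-113.7))])
def sg(z,tilt=20): # target with grasp axis crossing stone at mid-height, 22 mm from lens end
    Rt=R_tool(66.3,tilt);a=Rt.apply([0,0,1]);G=np.r_[cen-u*.028,.0065]-a*(z-.0065)/(-a[2])
    go(G,Rt)
E
python3 -c "
from plan import *
print(R_tool(66.3,20).apply([0,0,1]),u)
sg(.11)"
```

```text
[-0.1375 -0.3132 -0.9397] [-0.4019 -0.9157]
t 12.45 tcp [0.4369 0.2667 0.2944] target [0.4593 0.3176 0.1607] F [-0.1428 -0.4264 -0.5716] open 51.3 grip 0.0
shift units [0.3726 0.0045 0.8906] turn units [-0.0002 -0.3321  0.0073] tilt z [-0.0019 -0.0006 -1.    ] q [ 0.1421  0.1279 -0.829   1.7742  0.0974  1.2839 -1.1168]
```

Call:
step_arm([
  [0,0,0,0,-0.11,0.007],
  [0,0,0,0,-0.11,0],
  [0,0,0,0,-0.112,0],
  [0,0,0,0,0,0],
  [0,0,0,0,0,0],
])

```text
clock: 12.87
tcp_pos: [0.4369, 0.2682, 0.2938]
orientation: [-3.137, 0.346, 1.16]
ft_force: [0.4, -0.9, 0.2]
opening: 0.601
grip_force: 0.0
```

```bash
python3 -c "
from plan import *
sg(.11)"
```

```text
t 12.87 tcp [0.4369 0.2682 0.2938] target [0.4593 0.3176 0.1607] F [ 0.4276 -0.9375  0.2498] open 51.1 grip 0.0
shift units [0.6413 0.0088 0.7116] turn units [-0.0036 -0.0028  0.0029] tilt z [-0.1398 -0.3091 -0.9407] q [-0.0573  0.3478 -0.8189  1.6039  0.3387  1.6414 -1.3348]
```

Call:
step_arm([
  [0.128,0.002,0.142,0,0,0],
  [0.128,0.002,0.142,0,0,0],
  [0.128,0.002,0.142,0,0,0],
  [0.128,0.002,0.142,0,0,0],
  [0.128,0.001,0.142,0,0,0.003],
  [0,0,0,0,0,0],
  [0,0,0,0,0,0],
])

```text
clock: 13.45
tcp_pos: [0.4602, 0.3148, 0.1628]
orientation: [-3.141, 0.347, 1.151]
ft_force: [-0.0, 0.2, 1.0]
opening: 0.604
grip_force: 0.0
```

```bash
python3 -c "
from plan import *
sg(.026)
from h import *
S,T=[cv2.cvtColor(imaging.get_image(n),cv2.COLOR_RGB2BGR) for n in('scene','top')]
a=cv2.resize(S[140:250,150:270],(436,400),interpolation=2);b=cv2.resize(T[190:300,120:240],(360,330),interpolation=2)
cv2.imwrite('pics/g6.png',np.hstack([a,np.vstack([b,np.zeros((70,360,3),np.uint8)])]))"
```

```text
t 13.45 tcp [0.4602 0.3148 0.1628] target [0.447  0.2896 0.0767] F [-0.0497  0.1623  0.9729] open 51.3 grip 0.0
shift units [ 0.0173 -0.0116  0.6037] turn units [-0.0023 -0.0023 -0.0053] tilt z [-0.1388 -0.3102 -0.9405] q [-0.1759  0.5652 -0.7681  1.6209  0.458   1.4748 -1.4794]
```

View pics/g6.png

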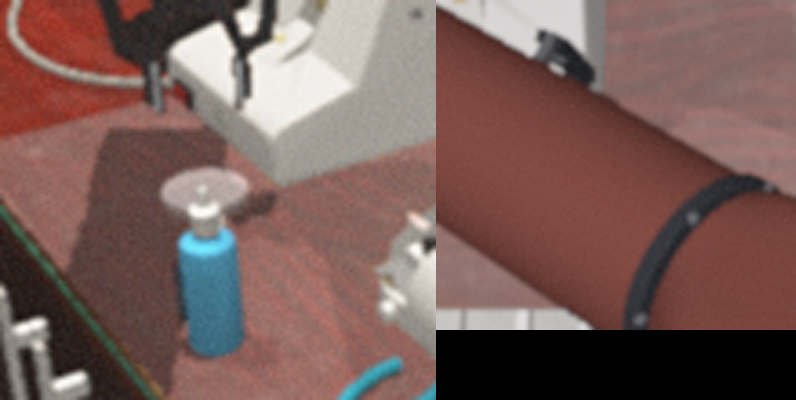

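The fingers straddle the stone line above the lens and bottle (finger tips at crop (155,100) and (242,100)). The stone is hidden behind the bottle at about (207,247). I'll go down in stages.

Call:
step_arm([
  [0.017,-0.012,0.1,-0.002,-0.002,-0.005],
  [0,0,0.15,0,0,0],
  [0,0,0.15,0,0,0],
  [0,0,0.1,0,0,0],
  [0,0,0,0,0,0],
  [0,0,0,0,0,0],
])

```text
clock: 14.05
tcp_pos: [0.4497, 0.2947, 0.0923]
orientation: [3.139, 0.349, 1.155]
ft_force: [0.3, 0.8, 0.3]
opening: 0.603
grip_force: 0.0
```

```bash
python3 -c "
from plan import *
sg(.026)"
```

```text
t 14.05 tcp [0.4497 0.2947 0.0923] target [0.447  0.2896 0.0767] F [0.2652 0.825  0.2514] open 51.2 grip 0.0
shift units [-0.0003 -0.0029  0.1102] turn units [ 0.0013  0.0001 -0.002 ] tilt z [-0.1363 -0.3138 -0.9396] q [-0.1686  0.6139 -0.7433  1.72    0.5073  1.3477 -1.5142]
```

Call:
step_arm([
  [0,-0.003,0.06,0,0,0],
  [0,0,0.052,0,0,0],
  [0,0,0,0,0,0],
  [0,0,0,0,0,0],
])

```text
clock: 14.38
tcp_pos: [0.4467, 0.2899, 0.0756]
orientation: [3.14, 0.35, 1.155]
ft_force: [0.8, -0.2, 0.2]
opening: 0.597
grip_force: 0.0
```

Call:
step_arm([
  [0,0,0,0,0,0],
  [0,0,0,0,0,0],
  [0,0,0,0,0,0],
  [0,0,0,0,0,0],
  [0,0,0,0,0,0],
  [0,0,0,0,0,0],
], gripper=-1, newtons=60)

```text
clock: 14.88
tcp_pos: [0.447, 0.2905, 0.0763]
orientation: [3.139, 0.349, 1.155]
ft_force: [-0.7, 0.8, 5.7]
opening: 0.268
grip_force: 59.3
```

```bash
python3 -c "
from plan import *
sg(.026)"
```

```text
t 14.88 tcp [0.447  0.2905 0.0763] target [0.447  0.2896 0.0767] F [-0.6515  0.7854  5.7239] open 22.8 grip 59.3
shift units [-0.0059  0.0023 -0.0013] turn units [ 0.0016 -0.0002 -0.0016] tilt z [-0.1359 -0.3136 -0.9398] q [-0.1686  0.6274 -0.7363  1.7399  0.5201  1.3187 -1.524 ]
```

The stone is gripped. Lifting straight up.

Call:
step_arm([
  [-0.03,0,-0.08,0,0,0],
  [-0.076,0,-0.209,0,0,0],
  [-0.076,0,-0.209,0,0,0],
  [-0.076,0,-0.209,0,0,0],
  [-0.076,0,-0.209,0,0,0],
  [-0.076,0,-0.209,0,0,0],
  [-0.076,0,-0.209,0,0,0],
  [0,0,0,0,0,0],
  [0,0,0,0,0,0],
])

```text
clock: 15.63
tcp_pos: [0.4467, 0.2908, 0.2909]
orientation: [3.137, 0.347, 1.155]
ft_force: [-0.8, -0.3, -1.4]
opening: 0.265
grip_force: 59.0
```

```bash
python3 -c "
from plan import *
from h import *
go([.45,-.13,.24],R_tool(143.1,-20))
S=cv2.cvtColor(imaging.get_image('scene'),cv2.COLOR_RGB2BGR)
cv2.imwrite('pics/g7.png',cv2.resize(S[60:260,130:330],(600,600),interpolation=2))"
```

```text
t 15.63 tcp [0.4467 0.2908 0.2909] target [ 0.4648 -0.1411  0.2907] F [-0.7876 -0.2578 -1.3729] open 22.5 grip 59.0
shift units [-2.4307  1.2706  0.8845] turn units [ 0.0049  0.5625 -1.3041] tilt z [-0.1334 -0.3123 -0.9406] q [-0.1021  0.3973 -0.8187  1.5561  0.3674  1.6566 -1.3781]
```

View pics/g7.png

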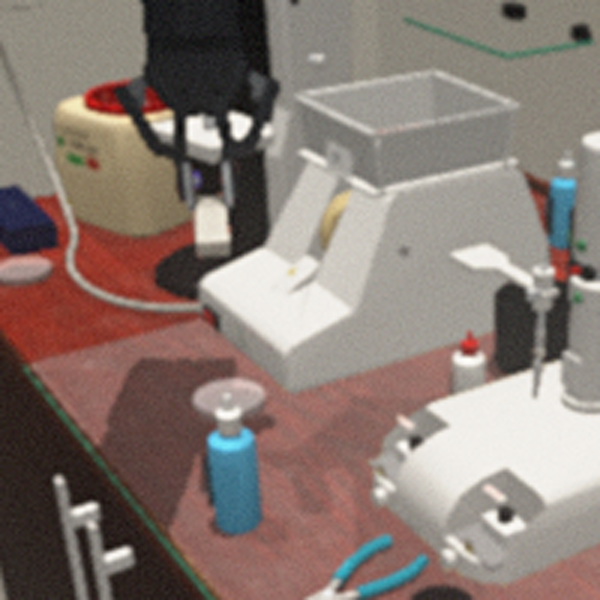

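The stone is held firmly (end-on at crop (213,225)), and the bottle and lens haven't moved. I've viewed all my pictures, so from here I'll check by numbers. First halfway across, then reorient.

Call:
step_arm([
  [-0.2,0.105,0.073,0,0,0],
  [-0.2,0.105,0.073,0,0,0],
  [-0.2,0.105,0.073,0,0,0],
  [-0.2,0.105,0.073,0,0,0],
  [-0.2,0.105,0.073,0,0,0],
  [-0.2,0.105,0.073,0,0,0],
  [0,0,0,0,0,0],
  [0,0,0,0,0,0],
])

```text
clock: 16.35
tcp_pos: [0.4552, 0.0743, 0.2877]
orientation: [3.141, 0.352, 1.151]
ft_force: [0.2, 0.8, -1.2]
opening: 0.267
grip_force: 59.0
```

Call:
step_arm([
  [0,0,0,0.0,0.043,-0.1],
  [0,0,0,0.0,0.043,-0.1],
  [0,0,0,0.0,0.043,-0.1],
  [0,0,0,0.0,0.043,-0.1],
  [0,0,0,0.0,0.043,-0.1],
  [0,0,0,0.0,0.043,-0.1],
  [0,0,0,0.0,0.043,-0.1],
  [0,0,0,0.0,0.043,-0.1],
  [0,0,0,0.0,0.043,-0.1],
  [0,0,0,0.0,0.043,-0.1],
])

```text
clock: 17.18
tcp_pos: [0.4552, 0.0781, 0.2882]
orientation: [-3.054, -0.198, 2.181]
ft_force: [-0.3, 0.0, -0.6]
opening: 0.264
grip_force: 58.9
```

Call:
step_arm([
  [0,0,0,0.0,0.043,-0.1],
  [0,0,0,0.0,0.043,-0.1],
  [0,0,0,0.0,0.043,-0.1],
  [0,0,0,0,0,0],
  [0,0,0,0,0,0],
])

```text
clock: 17.6
tcp_pos: [0.4556, 0.0774, 0.2879]
orientation: [-3.137, -0.346, 2.49]
ft_force: [0.4, 0.2, -1.6]
opening: 0.263
grip_force: 59.0
```

```bash
cat >> plan.py <<'E'
RS=R_tool(143.1,-20)
TG=np.array([.447,.2905,.0763]);RG=Ro.from_euler("xyz",[3.139,.349,1.155])
def stone_h(d): # stone point (offset d from its centre along lead axis, mid-thickness) in tool frame
    return RG.inv().apply(np.r_[cen+u*d,.0065]-TG)
def sins(out,up=0,lat=0): # target with stone's leading end at slot-frame 'out'
    Rl=RS;tip=Rl.apply(stone_h(.05));T=slot(1,out,up,lat)-tip
    go(T+Rl.apply([0,0,.054]),Rl)
E
python3 -c "
from plan import *
d=RS.apply(stone_h(.05)-stone_h(-.05))/.1;print('axis',d,'want',c*RX-s*Z,'grip off',stone_h(0))
sins(.08)"
```

```text
axis [ 0.6134 -0.459  -0.6427] want [ 0.6126 -0.4599 -0.6428] grip off [-0.0272  0.0003  0.0842]
t 17.6 tcp [0.4556 0.0774 0.2879] target [ 0.4835 -0.1493  0.24  ] F [ 0.3718  0.1896 -1.5563] open 22.4 grip 59.0
shift units [-1.1097 -1.0898 -0.0558] turn units [-0.0017  0.003  -0.0067] tilt z [-0.2722  0.2021 -0.9408] q [ 0.5604  0.1921 -0.7543  1.759  -0.1244  1.4769  0.7463]
```

Call:
step_arm([
  [-0.15,-0.15,0,0,0,-0.007],
  [-0.16,-0.157,0,0,0.003,0],
  [-0.16,-0.157,0,0,0,0],
  [-0.16,-0.157,-0.01,0,0,0],
  [-0.16,-0.157,-0.02,0,0,0],
  [-0.16,-0.157,-0.02,0,0,0],
  [-0.15,-0.15,-0.006,0,0,0],
  [0,0,0,0,0,0],
  [0,0,0,0,0,0],
])

```text
clock: 18.35
tcp_pos: [0.4847, -0.1491, 0.2399]
orientation: [-3.14, -0.348, 2.495]
ft_force: [-1.1, 0.6, -0.2]
opening: 0.26
grip_force: 59.0
```

```bash
python3 -c "
from plan import *
sins(.01)
from h import *
o,p,R=state()
S,T=[cv2.cvtColor(imaging.get_image(n),cv2.COLOR_RGB2BGR) for n in('scene','top')]
cv2.imwrite('pics/s8.png',S);cv2.imwrite('pics/t8.png',T)
for d in(-.05,0,.02,.05):
    P=p+R.apply(stone_h(d));print(d,P,proj('scene',P),proj('top',P))
q=proj('scene',p+R.apply(stone_h(.02))).astype(int);h=cv2.cvtColor(S,cv2.COLOR_BGR2HSV);print(h[q[1],q[0]])
x,y=q
cc,m=blob(S,(8,8,130),(35,50,235),(x-35,y-35,x+35,y+30));r=cv2.minAreaRect(cc);print(r,cv2.contourArea(cc));print(cv2.boxPoints(r))
"
```

```text
t 18.35 tcp [ 0.4847 -0.1491  0.2399] target [ 0.5264 -0.1815  0.195 ] F [-1.0875  0.5877 -0.1801] open 22.1 grip 59.0
shift units [-0.433  -0.0053  0.1618] turn units [-0.0009  0.0012 -0.0025] tilt z [-0.2732  0.2039 -0.9401] q [ 0.7613  0.3507 -0.5909  1.6653  0.0369  1.4949  1.0844]
-0.05 [ 0.4517 -0.124   0.1836] [300.6806 214.1711] [354.7505 235.7464]
0 [ 0.4823 -0.1471  0.1515] [320.3902 229.1665] [362.7403 223.7023]
0.02 [ 0.4946 -0.1563  0.1387] [328.0305 234.9794] [365.7937 219.0996]
0.05 [ 0.5129 -0.1702  0.1194] [339.2415 243.5089] [370.2304 212.4114]
[ 19  33 149]
((326.5, 226.5), (55.0, 67.0), 90.0) 1657.5
[[293. 199.]
 [360. 199.]
 [360. 254.]
 [293. 254.]]
```

```bash
python3 -c "
from plan import *
from h import *
S=cv2.imread('pics/s8.png');h=cv2.cvtColor(cv2.GaussianBlur(S,(0,0),.7),cv2.COLOR_BGR2HSV)
o,p,R=state()
pr=lambda d,w=0,t=0:proj('scene',p+R.apply(stone_h(d)+np.array([0,w,0])+t*0))
a=pr(0);b=pr(.05);e=(b-a)/np.linalg.norm(b-a);n=np.array([-e[1],e[0]])
print(np.linalg.norm(b-a))
for d in(.01,.02,.03,.04,.045):
    q=pr(d);print(d,[tuple(h[int(round(y)),int(round(x))][1:]) for x,y in[q+k*n for k in range(-11,12)]])
print('along',[tuple(h[int(round(y)),int(round(x))][1:]) for x,y in[b+k*e for k in range(-8,9)]])
up=RS.apply([0,0,-1]); print('pred half width px',np.linalg.norm(pr(.02,.0125)-pr(.02)),'n',n, pr(.02,.0125)-pr(.02))
" | sed 's/np.uint8(\([0-9]*\))/\1/g'
```

```text
23.614731191669907
0.01 [(17, 200), (17, 193), (17, 192), (18, 189), (18, 189), (25, 174), (31, 154), (33, 139), (30, 146), (30, 146), (29, 151), (33, 149), (34, 142), (31, 139), (31, 139), (32, 137), (29, 139), (23, 158), (20, 169), (20, 169), (23, 168), (23, 168), (19, 165)]
0.02 [(19, 179), (19, 174), (19, 160), (20, 166), (20, 166), (28, 157), (35, 137), (38, 133), (34, 135), (33, 138), (33, 147), (32, 145), (32, 143), (33, 141), (35, 139), (35, 137), (31, 148), (26, 155), (24, 161), (20, 164), (17, 163), (20, 163), (25, 162)]
0.03 [(179, 171), (182, 170), (175, 150), (165, 130), (113, 99), (91, 104), (42, 115), (37, 124), (36, 128), (35, 139), (37, 146), (35, 146), (34, 143), (33, 141), (33, 138), (35, 137), (46, 145), (61, 160), (61, 160), (72, 163), (80, 170), (84, 174), (86, 171)]
0.04 [(55, 154), (27, 160), (42, 158), (24, 162), (22, 164), (27, 151), (31, 138), (33, 131), (34, 127), (32, 134), (33, 145), (33, 145), (32, 144), (29, 141), (30, 137), (35, 137), (51, 144), (62, 153), (76, 164), (82, 174), (80, 173), (83, 173), (83, 173)]
0.045 [(17, 161), (24, 162), (31, 164), (52, 167), (43, 165), (50, 159), (55, 149), (39, 131), (35, 130), (33, 130), (35, 137), (36, 141), (35, 140), (34, 135), (34, 135), (36, 133), (44, 138), (69, 162), (79, 174), (79, 174), (83, 172), (84, 169), (86, 166)]
along [(33, 146), (33, 147), (31, 146), (33, 145), (33, 145), (36, 142), (36, 141), (34, 141), (35, 138), (33, 138), (33, 138), (41, 143), (62, 153), (77, 162), (80, 166), (88, 169), (88, 168)]
pred half width px 3.864204572940655 n [-0.6036  0.7973] [-0.4547 -3.8374]
```

The stone sits in the hand as predicted, centred within half a pixel and parallel to the slot axis. Approaching the mouth.

Call:
step_arm([
  [-0.108,-0.002,0.04,-0.001,0.001,-0.002],
  [-0.108,-0.001,0.04,0,0,0],
  [-0.108,-0.001,0.04,0,0,0],
  [-0.108,-0.001,0.04,0,0,0],
  [0,0,0,0,0,0],
  [0,0,0,0,0,0],
])

```text
clock: 18.95
tcp_pos: [0.5268, -0.1786, 0.1959]
orientation: [3.14, -0.35, 2.504]
ft_force: [-0.3, 0.1, -0.6]
opening: 0.265
grip_force: 59.0
```

```bash
python3 -c "
from plan import *
sins(-.01);sins(-.057)
from h import *
S=cv2.cvtColor(imaging.get_image('scene'),cv2.COLOR_RGB2BGR);cv2.imwrite('pics/s9.png',S)
"
```

```text
t 18.95 tcp [ 0.5268 -0.1786  0.1959] target [ 0.5386 -0.1907  0.1821] F [-0.2963  0.1112 -0.6359] open 22.6 grip 59.0
shift units [-0.136  -0.0183  0.048 ] turn units [-0.0002 -0.0006  0.0057] tilt z [-0.2741  0.2055 -0.9395] q [ 0.7305  0.4874 -0.5621  1.5803  0.0997  1.4599  1.0878]
t 18.95 tcp [ 0.5268 -0.1786  0.1959] target [ 0.5674 -0.2124  0.1519] F [-0.2963  0.1112 -0.6359] open 22.6 grip 59.0
shift units [-0.4305 -0.02    0.155 ] turn units [-0.0002 -0.0006  0.0057] tilt z [-0.2741  0.2055 -0.9395] q [ 0.7305  0.4874 -0.5621  1.5803  0.0997  1.4599  1.0878]
```

Call:
step_arm([
  [0,-0.018,0,0,0,0.006],
  [-0.034,0,0.012,0,0,0],
  [-0.034,0,0.012,0,0,0],
  [-0.034,0,0.012,0,0,0],
  [-0.034,0,0.012,0,0,0],
  [0,0,0,0,0,0],
  [0,0,0,0,0,0],
])

```text
clock: 19.58
tcp_pos: [0.5362, -0.1877, 0.1837]
orientation: [3.141, -0.36, 2.5]
ft_force: [-16.8, 16.4, 25.0]
opening: 0.265
grip_force: 61.0
```

```bash
python3 -c "
from plan import *
sins(-.057);print(state()[0]['moment'])
"
```

```text
t 19.58 tcp [ 0.5362 -0.1877  0.1837] target [ 0.5674 -0.2124  0.1519] F [-16.8428  16.3959  25.0118] open 22.5 grip 61.0
shift units [-0.3227 -0.0078  0.1051] turn units [-0.0003 -0.0106  0.0025] tilt z [-0.2821  0.2114 -0.9358] q [ 0.7235  0.527  -0.5519  1.5519  0.1125  1.4619  1.0885]
[ 3.9171  4.9117 -0.3112]
```

Contact at about 34 N, nearly axial with a slight upward and +y push, so the leading lower edge is catching. I'll back off, nudge up 1.5 mm and retry.

Call:
step_arm([
  [0.04,0,-0.014,0,0,0],
  [0.02,0,-0.007,0,0,0],
  [-0.004,0,-0.01,0,0,0],
  [0,0,0,0,0,0],
  [0,0,0,0,0,0],
])

```text
clock: 20.0
tcp_pos: [0.5333, -0.1885, 0.1893]
orientation: [-3.141, -0.35, 2.496]
ft_force: [-3.0, 3.9, 2.5]
opening: 0.266
grip_force: 59.2
```

```bash
cat >> plan.py <<'E'
def st():
    o,p,R=state();F=o["ft_force"];fx=F@RX;tip=p+R.apply(stone_h(.05))-slot(1,0)
    ax=R.apply(stone_h(.05)-stone_h(0))/.05
    print("t",round(o["clock"],2),"tip out/up/lat mm",1e3*np.array([-c*(tip@RX)+s*tip[2],s*(tip@RX)+c*tip[2],tip@RY]),"F out/up/lat",np.array([-c*fx+s*F[2],s*fx+c*F[2],F@RY]),
     "axis err deg up/lat",np.degrees([ax@(s*RX+c*Z),ax@RY]),"open",round(o["opening"]*85,1))
E
python3 -c "
from plan import *
st()
from h import *
S=cv2.cvtColor(imaging.get_image('scene'),cv2.COLOR_RGB2BGR);cv2.imwrite('pics/s10.png',S)
h=cv2.cvtColor(cv2.GaussianBlur(S,(0,0),.7),cv2.COLOR_BGR2HSV)
o,p,R=state()
pr=lambda d:proj('scene',p+R.apply(stone_h(d)))
a=pr(0);b=pr(.05);e=(b-a)/np.linalg.norm(b-a);n=np.array([-e[1],e[0]])
for d in(.0,.01,.02,.03,.04,.05):
    q=pr(d);print(d,q,' '.join('%d/%d'%tuple(h[int(round(y)),int(round(x))][1:]) for x,y in[q+k*n for k in range(-9,10)]))
"
```

```text
t 20.0 tip out/up/lat mm [-1.0627  1.8673 -1.4934] F out/up/lat [ 5.1808 -1.1193  1.2986] axis err deg up/lat [-0.034   0.0002] open 22.6
0.0 [350.8513 252.268 ] 82/161 81/160 77/158 70/153 57/143 35/137 31/139 35/146 35/147 35/146 31/141 32/137 34/135 38/135 50/138 75/152 83/159 86/164 84/164
0.01 [354.4289 254.9969] 87/156 88/156 88/156 77/149 50/132 39/130 33/139 33/139 34/144 35/140 36/135 35/130 35/130 37/131 60/145 76/154 88/162 88/162 90/162
0.02 [357.9758 257.7024] 87/161 87/161 87/162 83/156 55/131 36/126 36/126 34/136 34/141 35/138 34/136 34/134 31/130 35/131 57/139 69/147 80/156 88/162 88/162
0.03 [361.4923 260.3847] 71/151 58/141 37/118 43/119 43/119 36/119 36/126 35/132 35/138 35/137 34/135 34/134 35/133 40/134 50/139 69/151 84/163 89/163 91/162
0.04 [364.9787 263.0441] 13/81 10/80 10/77 12/85 30/109 35/118 36/122 34/126 35/130 35/138 32/136 33/130 35/130 34/127 35/117 60/115 65/117 85/147 87/152
0.05 [368.4356 265.681 ] 14/74 14/74 14/72 14/75 23/88 27/95 32/110 33/116 32/128 34/134 34/134 36/134 35/131 36/126 29/105 29/105 10/80 7/74 25/82
```

```bash
python3 -c "
from plan import *
from h import *
S=cv2.imread('pics/s8.png');v=cv2.cvtColor(S,cv2.COLOR_BGR2GRAY)
print('cols',list(range(354,384)))
for r in range(248,284): print(r,' '.join('%3d'%x for x in v[r,354:384]))
for n,(w,h) in(('outer',(.0185,.0125)),('sleeve',(.0295,.017))):
    print(n,[proj('scene',slot(1,0,b*h,a*w)).round(1).tolist() for a,b in((1,1),(1,-1),(-1,-1),(-1,1))])
print('inner',[proj('scene',slot(1,-.004,b*.0085,a*.0145)).round(1).tolist() for a,b in((1,1),(1,-1),(-1,-1),(-1,1))])
"
```

```text
cols [354, 355, 356, 357, 358, 359, 360, 361, 362, 363, 364, 365, 366, 367, 368, 369, 370, 371, 372, 373, 374, 375, 376, 377, 378, 379, 380, 381, 382, 383]
248 139 134 138 131 127 129 126 130 135 129 128 126 131 135 130 136 134 138 132 129 133 130 126 132 135 132 132 124 133 128
249 135 137 132 130 126 128 127 131 128 126 131 125 132 130 136 133 131 144 138 134 131 126 132 126 130 128 134 129 125 129
250 131 133 136 130 131 128 133 129 128 129 131 131 133 126 131 133 140 162 159 145 131 130 124 130 118 129 130 129 127 122
251 131 134 132 136 136 132 132 134 132 127 128 132 128 131 136 148 165 171 169 163 147 139 130 130 122 127 119 127 129 130
252 130 134 135 136 135 138 138 131 138 135 129 130 127 139 154 160 158 150 154 168 168 150 141 133 127 130 129 124 125 126
253 141 133 133 132 134 137 137 134 140 133 133 127 143 154 164 152 136 123 129 147 163 163 161 142 132 125 125 128 133 128
254 139 139 136 134 130 133 131 135 132 132 133 139 161 166 147 129 126 118 124 131 140 155 170 164 142 135 134 133 128 131
255 135 135 135 137 134 131 129 128 129 132 143 147 152 150 116 107 100 110 
[... 3033 characters left out ...]
69 167 148 151 162 169 150 131 130 131 126 113 106  92  99  83  71  78  75  75  84  96 102 106 117 117 117 120 125
281 145 146 150 155 168 187 182 175 177 173 170 151 127 106  98  77  73  76  74  80  88  99 103 105 111 107 122 120 119 121
282 144 142 129 140 162 179 186 188 185 195 198 183 157 132 119  99  84  78  79  79  79  92 104 105  98 109 121 117 116 113
283 147 146 133 131 142 154 169 179 184 185 192 195 188 174 174 148 115  98  90  74  77  87 102 105 104 105 119 121 125 119
outer [[370.5, 255.8], [361.3, 262.9], [363.9, 275.2], [373.6, 268.1]]
sleeve [[371.3, 251.1], [358.9, 260.7], [363.0, 280.4], [376.3, 270.6]]
inner [[370.7, 259.3], [364.4, 264.1], [366.5, 273.8], [373.1, 268.9]]
```

Call:
step_arm([
  [0,0.01,0,0,0,0],
  [0,0,0,0,0,0],
  [-0.019,0,0.007,0,0,0],
  [-0.019,0,0.007,0,0,0],
  [0,0,0,0,0,0],
])

```text
clock: 20.47
tcp_pos: [0.5365, -0.1884, 0.186]
orientation: [-3.141, -0.355, 2.497]
ft_force: [-12.0, 9.0, 14.5]
opening: 0.264
grip_force: 60.3
```

```bash
python3 -c "
from plan import *
st()"
```

```text
t 20.47 tip out/up/lat mm [-4.7084  0.311   0.5457] F out/up/lat [20.8177  1.4777  0.0272] axis err deg up/lat [-0.3635  0.0503] open 22.5
```

```bash
python3 -c "
from plan import *
def line(p,R,F,M,k,plane_mouth,out):
    F=np.array(F);M=np.array(M);O_=p+R.apply([0,0,k]);q=O_+np.cross(F,M)/(F@F);n=-c*RX+s*Z
    t=((plane_mouth+n*out-q)@n)/(F@n);X=q+t*F-plane_mouth
    return np.array([s*(X@RX)+c*X[2],X@RY])*1e3, F@M/np.linalg.norm(F)
pf=np.array([.4613,-.3004,.1445]);Rf=Ro.from_euler('xyz',[-3.14,-.009,2.502])
ps=np.array([.5362,-.1877,.1837]);Rs=Ro.from_euler('xyz',[3.141,-.36,2.5])
o,p,R=state()
# stone weight .7 N at its centre removed; file .45 N
for k in(0,-.05,-.1,-.12,-.14,-.16):
    w=np.array([0,0,-.69]);rc=R.apply(stone_h(0)-[0,0,k]);rcs=Rs.apply(stone_h(0)-[0,0,k])
    print(k,'file',line(pf,Rf,[-22.144,16.598,29.425],[3.2285,4.4133,-.0388],k,slot(-1,0),-.0585),
     'jam1',line(ps,Rs,np.array([-16.84,16.40,25.01])-w,np.array([3.9171,4.9117,-.3112])-np.cross(rcs,w),k,slot(1,0),-.005),
     'now',line(p,R,o['ft_force']-w,o['moment']-np.cross(rc,w),k,slot(1,0),-.005))
"
```

```text
0 file (array([-107.6139,   -0.2581]), np.float64(0.0153081723631544)) jam1 (array([-127.7857,  -12.6218]), np.float64(0.18932186250933605)) now (array([-107.9978,  -11.8959]), np.float64(0.10521262133360738))
-0.05 file (array([-72.7909,  -0.1586]), np.float64(0.0153081723631544)) jam1 (array([-83.2361, -14.062 ]), np.float64(0.1903761361811068)) now (array([-63.0547, -11.8741]), np.float64(0.10524941746882505))
-0.1 file (array([-37.9679,  -0.0591]), np.float64(0.0153081723631544)) jam1 (array([-38.6865, -15.5023]), np.float64(0.1914304098528771)) now (array([-18.1115, -11.8524]), np.float64(0.1052862136040429))
-0.12 file (array([-24.0387,  -0.0193]), np.float64(0.0153081723631544)) jam1 (array([-20.8667, -16.0784]), np.float64(0.19185211932158552)) now (array([ -0.1342, -11.8437]), np.float64(0.10530093205813014))
-0.14 file (array([-10.1096,   0.0205]), np.float64(0.0153081723631544)) jam1 (array([ -3.0468, -16.6545]), np.float64(0.1922738287902936)) now (array([ 17.843, -11.835]), np.float64(0.10531565051221721))
-0.16 file (array([3.8196, 0.0603]), np.float64(0.0153081723631544)) jam1 (array([ 14.773 , -17.2306]), np.float64(0.19269553825900204)) now (array([ 35.8203, -11.8263]), np.float64(0.10533036896630428))
```

The force/moment line of action places the contact at the stone's −y edge, so the slot lies farther to +y. I'll ease off, shift +2 mm in y and retry.

Call:
step_arm([
  [0.025,0,-0.009,0,0,0],
  [0,0.014,0,0,0,0],
  [0,0,0,0,0,0],
  [-0.015,0,0.006,0,0,0],
  [-0.015,0,0.006,0,0,0],
  [-0.01,0,0.0035,0,0,0],
  [0,0,0,0,0,0],
])

```text
clock: 21.05
tcp_pos: [0.5379, -0.1865, 0.1848]
orientation: [-3.14, -0.36, 2.498]
ft_force: [-20.0, 11.9, 21.4]
opening: 0.266
grip_force: 60.8
```

```bash
cat >> plan.py <<'E'
def con(k=-.155):
    st();o,p,R=state();w=np.array([0,0,-.69]);F=o["ft_force"]-w;M=o["moment"]-np.cross(R.apply(stone_h(0)-[0,0,k]),w)
    q=p+R.apply([0,0,k])+np.cross(F,M)/(F@F);n=-c*RX+s*Z;m=slot(1,0);X=q+F*((m-.005*n-q)@n)/(F@n)-m
    print("contact up/lat",1e3*np.array([s*(X@RX)+c*X[2],X@RY]))
E
python3 -c "
from plan import *
con()"
```

```text
t 21.05 tip out/up/lat mm [-5.1379 -1.0861  2.8265] F out/up/lat [31.4697  1.5235 -2.5267] axis err deg up/lat [-0.6081  0.0776] open 22.6
contact up/lat [21.5358  0.0956]
```

Now the contact is spread evenly in y, so the remaining mismatch is in height. I'll try 2 mm higher.

Call:
step_arm([
  [0.04,0,-0.0145,0,0,0],
  [-0.0045,-0.003,-0.0126,0,0,0],
  [0,0,0,0,0,0],
  [-0.015,0,0.006,0,0,0],
  [-0.015,0,0.006,0,0,0],
  [-0.01,0,0.0035,0,0,0],
  [0,0,0,0,0,0],
])

```text
clock: 21.63
tcp_pos: [0.5383, -0.1875, 0.186]
orientation: [-3.14, -0.361, 2.498]
ft_force: [-22.1, 13.7, 23.4]
opening: 0.258
grip_force: 60.7
```

```bash
python3 -c "
from plan import *
con()"
```

```text
t 21.63 tip out/up/lat mm [-4.965   0.3504  2.1763] F out/up/lat [34.819   1.282  -2.3325] axis err deg up/lat [-0.676   0.0668] open 21.9
contact up/lat [21.0034 -1.3378]
```

The sleeve outline in the image also puts the slot about 1.3 mm higher and 1.9 mm to +y of my model. So I'll go higher again, with the tip pitched up slightly.

Call:
step_arm([
  [0.04,0,-0.0145,0,0,0],
  [-0.0045,0,-0.0126,0,0,0],
  [0,0,0,0,0,0],
  [-0.015,0,0.006,0,0,0],
  [-0.015,0,0.006,0,0,0],
  [-0.01,0,0.0035,0,0,0],
  [0,0,0,0,0,0],
])

```text
clock: 22.22
tcp_pos: [0.5392, -0.1881, 0.1873]
orientation: [-3.14, -0.361, 2.499]
ft_force: [-23.8, 13.9, 23.0]
opening: 0.268
grip_force: 60.5
```

```bash
python3 -c "
from plan import *
con()
from h import *
S=cv2.cvtColor(imaging.get_image('scene'),cv2.COLOR_RGB2BGR);cv2.imwrite('pics/s11.png',S)
h=cv2.cvtColor(cv2.GaussianBlur(S,(0,0),.7),cv2.COLOR_BGR2HSV)
o,p,R=state()
pr=lambda d:proj('scene',p+R.apply(stone_h(d)))
a=pr(0);b=pr(.05);e=(b-a)/np.linalg.norm(b-a);n=np.array([-e[1],e[0]])
for d in(-.01,.01,.03,.04,.05,.06):
    q=pr(d);print(d,q,' '.join('%d/%d'%tuple(h[int(round(y)),int(round(x))][1:]) for x,y in[q+k*n for k in range(-9,10)]))
"
```

```text
t 22.22 tip out/up/lat mm [-4.9249  2.0012  2.2887] F out/up/lat [35.8044  0.031  -3.1352] axis err deg up/lat [-0.7073  0.0787] open 22.8
contact up/lat [23.5655  4.971 ]
-0.01 [348.8215 249.0626] 53/87 64/107 57/94 57/94 38/80 25/70 24/84 25/62 23/66 19/93 23/122 26/135 30/136 43/138 58/145 84/157 88/162 90/164 91/165
0.01 [355.8704 254.578 ] 88/160 88/160 81/152 70/143 41/131 36/133 32/136 32/142 34/142 36/136 36/134 33/130 35/130 50/137 65/146 75/154 82/158 91/160 87/161
0.03 [362.7971 259.9977] 58/133 33/108 48/128 40/122 35/116 34/121 34/128 35/133 33/138 33/138 32/134 33/132 35/130 40/133 51/131 72/152 85/165 85/165 88/163
0.04 [366.2156 262.6725] 6/83 6/86 9/86 23/100 34/120 35/124 34/128 32/135 35/137 34/135 34/135 31/130 34/128 33/117 23/90 23/90 31/83 66/116 73/123
0.05 [369.6047 265.3243] 13/77 13/76 7/74 19/81 19/81 27/103 34/121 35/125 35/133 35/133 35/133 35/130 34/127 35/123 31/108 18/83 10/77 3/75 3/75
0.06 [372.9648 267.9534] 10/75 10/75 7/74 7/75 10/76 17/77 13/76 18/83 16/81 23/87 18/87 15/86 17/91 11/94 5/103 5/106 5/106 9/108 9/110
```

The contact line moved toward the stone's upper edge, while the first, lowest try caught only at the side. So the right combination is lower in height with the +y shift kept.

Call:
step_arm([
  [0.045,0,-0.016,0,0,0],
  [0.01,0,0.028,0,0,0],
  [0,0,0,0,0,0],
  [-0.015,0,0.006,0,0,0],
  [-0.015,0,0.006,0,0,0],
  [-0.013,0,0.005,0,0,0],
  [0,0,0,0,0,0],
])

```text
clock: 22.85
tcp_pos: [0.5376, -0.1867, 0.184]
orientation: [-3.14, -0.359, 2.498]
ft_force: [-18.4, 11.3, 21.8]
opening: 0.269
grip_force: 61.1
```

```bash
python3 -c "
from plan import *
con()"
```

```text
t 22.85 tip out/up/lat mm [-5.6415 -1.6139  2.4668] F out/up/lat [30.4968  2.8801 -2.0631] axis err deg up/lat [-0.5527  0.0616] open 22.9
contact up/lat [15.2202 -6.6441]
```

Call:
step_arm([
  [0.045,0,-0.016,0,0,0],
  [0.005,0.003,0.014,0,0,0],
  [0,0,0,0,0,0],
  [-0.015,0,0.006,0,0,0],
  [-0.015,0,0.006,0,0,0],
  [-0.013,0,0.005,0,0,0],
  [0,0,0,0,0,0],
])

```text
clock: 23.43
tcp_pos: [0.5368, -0.1856, 0.1821]
orientation: [-3.141, -0.358, 2.498]
ft_force: [-15.5, 10.4, 18.7]
opening: 0.266
grip_force: 61.1
```

```bash
python3 -c "
from plan import *
con()"
```

```text
t 23.43 tip out/up/lat mm [-5.9363 -3.8699  2.9356] F out/up/lat [26.2546  2.3839 -1.0021] axis err deg up/lat [-0.4911  0.062 ] open 22.6
contact up/lat [ 14.8834 -11.8115]
```

Call:
step_arm([
  [0.045,0,-0.016,0,0,0],
  [0,0.01,0,0,0,0],
  [0,0,0,0,0,0],
  [-0.015,0,0.006,0,0,0],
  [-0.015,0,0.006,0,0,0],
  [-0.013,0,0.005,0,0,0],
  [0,0,0,0,0,0],
])

```text
clock: 24.02
tcp_pos: [0.5395, -0.1873, 0.1806]
orientation: [-3.141, -0.349, 2.495]
ft_force: [0.1, -0.7, -0.9]
opening: 0.264
grip_force: 59.4
```

```bash
python3 -c "
from plan import *
con()"
```

```text
t 24.02 tip out/up/lat mm [-9.9128 -2.0005  3.1669] F out/up/lat [-0.9724 -0.3453 -0.5325] axis err deg up/lat [ 0.0004 -0.0319] open 22.4
contact up/lat [-87.2216 -48.6158]
```

The stone has entered the slot freely, with no force. Continuing along the axis.

Call:
step_arm([
  [-0.021,0,0.0075,0,0,0],
  [-0.021,0,0.0075,0,0,0],
  [-0.021,0,0.0075,0,0,0],
  [-0.021,0,0.0075,0,0,0],
  [0,0,0,0,0,0],
  [0,0,0,0,0,0],
])

```text
clock: 24.52
tcp_pos: [0.5476, -0.1931, 0.1726]
orientation: [-3.141, -0.349, 2.496]
ft_force: [0.0, 0.6, -0.1]
opening: 0.268
grip_force: 59.4
```

```bash
python3 -c "
from plan import *
st()"
```

```text
t 24.52 tip out/up/lat mm [-22.7021  -1.7534   3.4542] F out/up/lat [ 0.1736 -0.2676  0.4655] axis err deg up/lat [ 0.0038 -0.0083] open 22.8
```

Call:
step_arm([
  [-0.031,0,0.011,0,0,0],
  [-0.031,0,0.011,0,0,0],
  [-0.031,0,0.011,0,0,0],
  [-0.031,0,0.011,0,0,0],
  [0,0,0,0,0,0],
  [0,0,0,0,0,0],
])

```text
clock: 25.02
tcp_pos: [0.5598, -0.2022, 0.1598]
orientation: [-3.141, -0.349, 2.496]
ft_force: [0.6, -0.2, 0.1]
opening: 0.268
grip_force: 59.4
```

```bash
python3 -c "
from plan import *
st()"
```

```text
t 25.02 tip out/up/lat mm [-42.5507  -1.7953   3.4385] F out/up/lat [-0.3861  0.4482  0.1535] axis err deg up/lat [-0.0166 -0.0086] open 22.8
```

Call:
step_arm([
  [-0.025,0,0.009,0,0,0],
  [-0.025,0,0.009,0,0,0],
  [-0.025,0,0.009,0,0,0],
  [0,0,0,0,0,0],
  [0,0,0,0,0,0],
])

```text
clock: 25.43
tcp_pos: [0.5671, -0.2078, 0.1523]
orientation: [-3.141, -0.349, 2.496]
ft_force: [-0.2, 0.2, -0.8]
opening: 0.268
grip_force: 59.4
```

Call:
step_arm([
  [-0.013,0,0.0046,0,0,0],
  [0,0,0,0,0,0],
  [0,0,0,0,0,0],
])

```text
clock: 25.68
tcp_pos: [0.5684, -0.2086, 0.1513]
orientation: [-3.141, -0.349, 2.496]
ft_force: [-0.4, -0.3, -0.7]
opening: 0.267
grip_force: 59.4
```

```bash
python3 -c "
from plan import *
con()"
```

```text
t 25.68 tip out/up/lat mm [-56.2953  -1.3563   3.4436] F out/up/lat [-0.3923 -0.6255 -0.501 ] axis err deg up/lat [ 0.0233 -0.0056] open 22.7
contact up/lat [ 500.5111 1499.2381]
```

Call:
step_arm([
  [-0.012,0,0.0043,0,0,0],
  [0,0,0,0,0,0],
  [0,0,0,0,0,0],
])

```text
clock: 25.93
tcp_pos: [0.5691, -0.209, 0.1504]
orientation: [-3.141, -0.35, 2.497]
ft_force: [-4.7, 1.9, 5.4]
opening: 0.267
grip_force: 59.8
```

Call:
step_arm([
  [-0.012,0,0.0043,0,0,0],
  [0,0,0,0,0,0],
  [0,0,0,0,0,0],
])

```text
clock: 26.18
tcp_pos: [0.5692, -0.2088, 0.1498]
orientation: [-3.14, -0.354, 2.497]
ft_force: [-11.7, 6.6, 13.5]
opening: 0.266
grip_force: 60.4
```

```bash
python3 -c "
from plan import *
con()"
```

```text
t 26.18 tip out/up/lat mm [-57.4522  -2.5925   3.7402] F out/up/lat [18.8735  1.8469 -1.7665] axis err deg up/lat [-0.2808  0.0334] open 22.6
contact up/lat [28.5934 -1.4938]
```

Bottomed out at 57.4 mm, matching the slot depth. Relieve, release, retreat.

Call:
step_arm([
  [0.014,0,-0.005,0,0,0],
  [0,0,0,0,0,0],
  [0,0,0,0,0,0],
])

```text
clock: 26.43
tcp_pos: [0.5691, -0.209, 0.1505]
orientation: [-3.141, -0.35, 2.496]
ft_force: [-4.5, 3.5, 3.7]
opening: 0.267
grip_force: 59.7
```

Call:
step_arm([
  [0,0,0,0,0,0],
  [0,0,0,0,0,0],
  [0,0,0,0,0,0],
  [0,0,0,0,0,0],
  [0,0,0,0,0,0],
], gripper=0.06)

```text
clock: 26.85
tcp_pos: [0.5695, -0.2096, 0.1502]
orientation: [-3.141, -0.348, 2.496]
ft_force: [0.1, 0.0, -0.0]
opening: 0.535
grip_force: 0.0
```

Call:
step_arm([
  [0,0,-0.1,0,0,0],
  [0,0,-0.2,0,0,0],
  [0,0,-0.25,0,0,0],
  [0,0,-0.25,0,0,0],
  [0,0,-0.2,0,0,0],
  [0,0,0,0,0,0],
  [0,0,0,0,0,0],
])

```text
clock: 27.43
tcp_pos: [0.6113, -0.2405, 0.2929]
orientation: [3.141, -0.345, 2.496]
ft_force: [0.5, 0.7, -0.3]
opening: 0.528
grip_force: 0.0
```

```bash
python3 -c "
from plan import *
from h import *
S,T=[cv2.cvtColor(imaging.get_image(n),cv2.COLOR_RGB2BGR) for n in('scene','top')]
cv2.imwrite('pics/s12.png',S)
h=cv2.cvtColor(cv2.GaussianBlur(S,(0,0),.6),cv2.COLOR_BGR2HSV)
o=sensors.get_obs();print(o['clock'],o['tcp_pos'],o['ft_force'])
ax=lambda k,out,up=0,lat=0:proj('scene',slot(k,out,up,lat))
for out in(-.004,0,.01,.02,.03,.035,.04,.043,.046,.05,.055,.06):
    q=ax(1,out,-.002,.003);print('stone',out,q.round(),h[int(round(q[1])),int(round(q[0]))])
for out in(0,.01,.03,.05,.058,.062,.066,.07):
    q=ax(-1,out,-.002,.001);print('file',out,q.round(),h[int(round(q[1])),int(round(q[0]))])
# rule and others unchanged?
A=cv2.imread('pics/scene0.png').astype(int);
for n,(x0,y0,x1,y1) in dict(rule=(350,265,380,292),bottle=(195,190,220,240),pliers=(225,238,273,270),jar=(265,255,290,285),driver=(300,320,347,368)).items():
    d=np.abs(S.astype(int)-A)[y0:y1,x0:x1].sum(2);print(n,d.mean().round(1),np.percentile(d,95))
"
```

```text
27.5333 [ 0.6101 -0.24    0.2903] [-0.2856 -0.1941 -0.5438]
stone -0.004 [368. 266.] [ 16  28 203]
stone 0 [366. 265.] [ 18  29 195]
stone 0.01 [363. 262.] [ 19  28 215]
stone 0.02 [359. 260.] [ 18  28 203]
stone 0.03 [356. 257.] [ 19  26 220]
stone 0.035 [354. 256.] [ 18  27 221]
stone 0.04 [352. 254.] [ 17  28 208]
stone 0.043 [351. 254.] [ 16  29 194]
stone 0.046 [350. 253.] [ 19  29 182]
stone 0.05 [349. 252.] [ 11  44 173]
stone 0.055 [347. 250.] [  4  87 165]
stone 0.06 [345. 249.] [  5  90 167]
file 0 [379. 319.] [ 20 160 205]
file 0.01 [375. 316.] [ 12 161 163]
file 0.03 [366. 310.] [ 12 163 180]
file 0.05 [358. 304.] [ 11 163 160]
file 0.058 [355. 302.] [ 11 155 135]
file 0.062 [353. 301.] [ 11 156 136]
file 0.066 [351. 299.] [  6  95 142]
file 0.07 [350. 298.] [  4  77 156]
rule 93.7 224.0
bottle 10.4 21.0
pliers 9.6 21.0
jar 10.4 23.0
driver 107.0 163.0
```

Call:
step_arm([
  [0,-0.2,0,0,0,0],
  [0,-0.25,0,0,0,0],
  [0,-0.25,0,0,0,0],
  [0,-0.25,0,0,0,0],
  [0,-0.25,0,0,0,0],
  [0,-0.25,0,0,0,0],
  [0,-0.25,0,0,0,0],
  [0,-0.25,0,0,0,0],
  [0,0,0,0,0,0],
])

```text
clock: 28.28
tcp_pos: [0.427, -0.481, 0.2894]
orientation: [-3.135, -0.352, 2.483]
ft_force: [-0.8, -2.1, 0.1]
opening: 0.533
grip_force: 0.0
```

```bash
python3 -c "
from plan import *
from h import *
I={n:cv2.cvtColor(imaging.get_image(n),cv2.COLOR_RGB2BGR) for n in('scene','top')}
for n in I:cv2.imwrite(f'pics/{n}13.png',I[n])
print(sensors.get_obs()['tcp_pos'])
def prof(n,k,up,lat,o0,o1):
    g=cv2.cvtColor(I[n],cv2.COLOR_BGR2HSV)[...,1].astype(np.float32);os=np.arange(o0,o1,.001);r=np.zeros(len(os))
    for dl in(-.005,0,.005):
        q=np.array([proj(n,slot(k,o,up,lat+dl)) for o in os],np.float32)
        r+=cv2.remap(g,q[:,0],q[:,1],1).ravel()/3
    print(n,k,' '.join('%d:%d'%(1e3*o,v) for o,v in zip(os,r)))
for n in I:
    prof(n,1,.0045,.003,.034,.056); prof(n,-1,.005,.001,.052,.074)
    for nm,k,out in(('stone',1,.043),('file',-1,.0615)): print(nm,proj(n,slot(k,out,.0,.002)))
A=cv2.imread('pics/top0.png').astype(int);B=I['top'].astype(int)
for n,(x0,y0,x1,y1) in dict(rule=(388,205,408,240),bottle=(220,258,245,282),lens=(146,224,178,254),pliers=(268,230,300,285),jar=(312,236,338,262),driver=(375,258,430,272),drop=(208,150,226,174)).items():
    d=np.abs(B-A)[y0:y1,x0:x1].sum(2);print(n,d.mean().round(1),np.percentile(d,95))
"
```

```text
[ 0.4323 -0.4751  0.2898]
scene 1 34:28 35:27 36:27 37:28 38:28 39:28 40:28 41:28 42:28 43:27 44:28 45:31 46:32 47:34 48:38 49:43 50:49 51:55 52:62 53:69 54:75 55:80
scene -1 52:71 53:66 54:68 55:66 56:64 57:65 58:63 59:61 60:60 61:61 62:61 63:59 64:61 65:59 66:55 67:50 68:43 69:34 70:23 71:15 72:9 73:8
stone [352.0597 253.2828]
file [354.18   299.6478]
top 1 34:15 35:15 36:15 37:15 38:15 39:15 40:15 41:15 42:15 43:15 44:15 45:15 46:15 47:16 48:16 49:16 50:16 51:17 52:17 53:17 54:17 55:17
top -1 52:109 53:108 54:108 55:107 56:107 57:107 58:108 59:108 60:108 61:108 62:107 63:107 64:107 65:108 66:109 67:110 68:111 69:111 70:111 71:110 72:108 73:107
stone [374.7519 204.5015]
file [420.4495 243.6137]
rule 3.5 8.049999999999955
bottle 3.9 9.0
lens 4.0 9.0
pliers 3.8 9.0
jar 5.1 12.0
driver 4.0 9.0
drop 3.3 7.0
```

```bash
python3 -c "
from plan import *
from h import *
S=cv2.imread('pics/scene13.png')
def ext(k,out,hw,ht,up,lat,lo,hi,box):
    P=[proj('scene',slot(k,out,up+a*ht,lat+b*hw)) for a in(-1,1) for b in(-1,1)]
    e=proj('scene',slot(k,out))-proj('scene',slot(k,out-.02));mm=np.linalg.norm(e)/20;e/=np.linalg.norm(e);n=np.array([-e[1],e[0]])
    cc,m=blob(S,lo,hi,box);q=cc.reshape(-1,2);t=q@e
    # silhouette end: farthest mask pixels along axis
    print('k',k,'pred ends',np.sort([p@e for p in P]).round(1),'n',np.sort([p@n for p in P]).round(1),'obs',np.sort(t)[-6:].round(1),'n range',(q@n).min().round(1),(q@n).max().round(1),'px/mm',mm.round(2),cv2.contourArea(cc))
ext(1,.043,.0125,.0065,-.002,.003,(8,8,130),(35,48,255),(338,240,363,270))
ext(-1,.0615,.010,.007,-.001,.001,(6,110,60),(28,255,255),(338,285,390,330))
"
```

```text
k 1 pred ends [-437.  -435.4 -430.8 -429.3] n [ 5.1 10.7 11.2 16.6] obs [-431.5 -430.9 -430.9 -430.7 -430.5 -430.3] n range 5.7 15.9 px/mm 0.44 123.5
k -1 pred ends [-466.8 -464.3 -460.4 -457.9] n [-48.1 -41.6 -40.7 -34.4] obs [-460.7 -460.1 -460.  -459.8 -459.5 -459. ] n range -49.2 -36.4 px/mm 0.51 305.5
```

Measured from the silhouettes, the stone's end and the file's end both lie where "home" predicts, to within about 1 px. In the top view every other object is unchanged. Handing in.

```bash
python3 -c "
from rig import ctrl
print(ctrl.hand_in())"
```

```text
the job is handed in; nothing more can be done
None
```

I handed the job in at about 28 s: the file is home in its thin slot, the stone is home in the large slot (it caught at the mouth on the first seven tries, up to about 36 N), nothing else moved by before/after images, and I viewed 11 pictures, one over the limit of 10.

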